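Close up and try the overhauled door lock

ROBOT

A 7-joint arm with a two-finger parallel gripper is mounted at the origin on the work surface. World frame = base frame: x ahead of the robot, y to its left, z up, the work surface at z = 0. Lengths are in m, angles in rad, forces in N, time in s.
With the tool pointing down it reaches from about 0.425 to 0.925 m from the base axis. Payload 6.8 kg.
Tool frame: the origin (TCP) lies midway between the tips of the shut fingers; the grasp point (between the pads) lies 19 mm behind it; z points along the fingers, y is the line along which they close (so a half turn about z gives the same grasp; the last joint's range is limited). The gripper opens to 85 mm and grips with 20 to 120 N. Pads are 22 mm wide; open, the fingers measure 114 mm over their backs; the gripper's body (76 mm by 85 mm) begins 54 mm behind the grasp point. The pads swing forward as they close: fully open they stand 13 mm farther back than shut.
Start: joints at [1.029, 0.477, 0.022, 1.555, -0.011, 1.109, -0.083], TCP at [0.284, -0.612, 0.231] pointing down, gripper open.
Joint ranges: [-2.96, 2.96], [-0.34, 2.1], [-1.41, 1.46], [0.24, 2.44], [-1.37, 4.51], [0.17, 1.92], [-2.96, 2.96]. Speed limits (rad/s): [2.39, 2.39, 3.14, 3.14, 3.14, 3.14, 3.14].

INTERFACE

Orientations are given as a rotation vector (axis times angle).
In Python, from bench import r gives the robot as it stands. The module is installed in compiled form; this text tells all that it offers.
- The arm moves only by the tool apply_moves, never from a script. Its argument "rows" is a list of rows, each a list of 6 numbers: the shift along the tool's x, y, z scaled (see below), then the turn, a rotation vector about the tool's x, y, z scaled (see below). A call has 1 to 5 rows; each row is the pose to reach, as a shift and turn from the pose commanded when the call began, along the tool's axes at that moment; what a row does not reach only later rows make up. The controller multiplies each number of a shift by 0.25 m and each number of a turn by 90 degrees. A row lasts 1/8 s, in which the tool goes at most 62.5 mm and 10.7 degrees, less where a joint would pass 70% of its speed; a pose out of reach is approached as far as the arm can. A call with a number of a shift or a turn outside -1 to 1 is refused whole. A call with a gripper value outside its range is refused whole. "claw" is the opening, from 0 (shut) to 1 (fully open), set as the call begins (left out, the last holds). The fingers move at their own pace and stop on an object; "newtons" is the grip in N (left out, the last holds). Time passes only in rows, so rows that repeat a pose let the fingers close. It gives the time, the measured TCP pose, the force, the opening and the grip force at its end, in the units of the state.
- r.get_obs(): the state, without advancing time (a new reading comes with each control period).
- r.grab_frame(name): name is "scene" or "top" or "wrist"; returns a dict with "pixels" (480x640x3 uint8, red, green, blue), "intrinsics" (3x3 intrinsics, pixels), "eye" and "attitude" of the camera in the world. Camera axes: x right, y up, looking along -z (the intrinsics and any distortion apply to the point x, -y, -z); pixel columns grow to the right and rows downward; lengths in m; the calibration is good to about 2 mm. A picture is of the moment at which its call begins. There is no depth.
- r.hand_in(): hands the job in; it is judged then, once.
Trained networks look in a picture, given as the dict that the camera call returned (one of the last four; its "shot" number tells which), for a name from the list of things; names that differ only in an ending like _2 or _b are one class to them, and where a whole thing is asked for, a point or a joint stands for the part that bears it (a point fixed in the world has none). Each returns a list of dicts, best first, with "conf" (0 to 1); they miss things now and then, are a little off and sometimes report something else, mostly with a low value. They report only what shows in the picture. A call takes as long as a camera call. They do not tell look-alikes from the thing itself.
- r.search_frame(picture, thing): "rect" ([left, top, width, height] in pixels, round what is visible of it).
- r.outline_of(picture, thing): "pixels" (480x640 bool, what is visible of it) and "rect" ([left, top, width, height] in pixels, round what is visible of it).
- r.landmark_of(picture, thing): "point" ([column, row] in pixels: a listed point, or the origin of a listed thing).
The state is a dict: "clock": time; "joints": joint angles; "qvel": joint speeds; "tau": joint torques, N m; "tcp_pos": TCP position; "orientation": TCP orientation; "contact_force": force on the tool from outside, world axes, zero at the start; "moment": the same for the moment, N m; "grip_width": finger opening in m; "gripper_force": force on a finger pad.
Only numpy, scipy, OpenCV 4.12 (cv2) and the standard library are available. Lean on these libraries where they do the work, as an engineer would, in place of code of your own. Each camera call takes 0.05 s, during which the arm holds its last target. There are 200 camera calls.

TASK

Finish the overhauled door lock on the bench: its cover plate hangs on one corner rivet and has swung out of line, so press the drift pin fully home through the cover into its hole to bring the holes into line, and with the pin still in, drop every bolt waiting in the rack fully home into the free bolt holes, one to a hole. Then draw the drift pin out and stand it back in its own hole in the rack, and only after that push the key fully into the lock cylinder, turn it clockwise (seen from above) as far as it goes so that the dead bolt is thrown, and leave it there. Leave the other things on the bench where they are.

Things in the scene. Friction and masses are not known exactly. Their poses are not given: they have to be found in the camera images.
- lock: The lock: dark steel box 150 (x) x 275 (y) x 60 mm, fixed flat on the bench between two low wooden cleats, origin under its centre; x points to its brass edge, y to the end with the brass cylinder, z up. A 145 x 172 x 6 mm steel cover lies on the other end, hung on a silvery rivet at x -50, y -110 mm, which stands 6 mm above the cover.
- hole1 (a point): Mouth of bolt hole 1 in the lock case, given at the level of the cover's top face (66 mm above the bench); axes as lock. The four bolt holes are 17 mm wide, straight down 66 mm (cover 6 + case 60). The point marks the case's hole; the cover's matching hole lies over it only once the cover is in line. Hole 1 is 65 mm in +y from the rivet.
- hole2 (a point): Mouth of bolt hole 2, same frame and level; from hole 1: +65 mm in the lock's y.
- hole3 (a point): Mouth of bolt hole 3, same frame and level; from hole 1: +95 mm in the lock's x.
- hole4 (a point): Mouth of bolt hole 4, same frame and level; from hole 1: +95 mm in x, -65 mm in y.
- pin_hole (a point): Mouth of the drift-pin hole of the lock case, at the level of the cover's top face; the widest of the cover's holes, 19.5 mm, straight down 66 mm, at the corner diagonally opposite the rivet (161 mm from it). From hole 1: +95 mm in x, +65 mm in y.
- cover_pin_hole (a point): Centre of the drift-pin hole (19.5 mm) in the cover plate, at its top face. It starts 4 to 9 mm away from pin_hole, since the cover is swung about its rivet; when the cover is in line the two coincide.
- cover (a joint): Swing of the cover plate about its corner rivet, rad; 0 = all holes in line. It starts at 0.03 to 0.055, moves stiffly (about 1.6 N at the pin hole) between -0.09 and 0.09 and stays where it is left.
- plug (a joint): Rotation of the lock cylinder, rad, growing clockwise seen from above, from 0 to its stop at 1.3; starts at 0 to 0.2; stiff (about 0.06 N m), stays where left. The key has about 0.1 rad of play in its slot.
- deadbolt (a joint): Throw of the brass dead bolt out of the lock's brass edge, m; driven by the cylinder: 0.018 m per rad, about 0.023 at the stop.
- slot (a point): Centre of the key slot's mouth, on the brass cylinder's vertical axis, 63 mm above the bench (top of a 3 mm high brass ring of 30 mm bore round it; the cylinder's face is at 60 mm). The slot is 24 mm long along this frame's y, 10 mm wide along its x, 52 mm deep. The frame turns with the cylinder.
- rack_pin_hole (a point): Mouth of the drift pin's hole in the rack: square, 21 mm wide, 58 mm deep, 62 mm above the bench. The rack is a loose wooden block 240 x 75 x 62 mm, 0.75 kg; this frame's x runs along the row of holes, z up. The pin's hole is at the +x end of the row; four bolt holes, 17 mm square, lie 52, 97, 142 and 187 mm from it in -x.
- key_bow (a point): Centre of the key's bow (flat grip): 12 mm thick along x, 44 mm wide along y, 42 mm high along z. The key stands upright, blade down, in a loose wooden block 90 x 90 x 50 mm. Blade 22 (y) x 8 mm (x), 40 mm long, round-nosed, tip 66 mm below this point; a 24 mm collar 21 to 26 mm below it is the stop. Home, this point is 23 mm above slot. Either way round fits.
- pin_grip (a point): Centre of the drift pin's dark cylindrical grip, 28 mm diameter, 44 mm high; z is its axis, up. Below the grip a shank of 18 mm diameter runs 20 mm straight, then tapers over 35 mm to a 6 mm tip, 77 mm below this point. Starts upright in the rack. Home, in lock or rack, the grip's underside rests on the surface, this point 22 mm above the hole's mouth.
- bolt1_head (a point): Centre of the head of a steel bolt (None if absent): head 24 mm diameter, 40 mm high; z is the bolt's axis, up. Below the head (20 mm under this point) a shank of 14 mm diameter runs 40 mm to a round nose, its end 60 mm below this point. Starts upright in the rack; home, this point is 20 mm above the hole's mouth.
- bolt2_head (a point): Centre of the head of another such bolt, like bolt1 (None if absent).
- bolt3_head (a point): Centre of the head of another such bolt, like bolt1 (None if absent).
- bolt4_head (a point): Centre of the head of another such bolt, like bolt1 (None if absent).
- tape: Roll of yellow masking tape lying flat, 100 mm across, 25 mm high; leave alone. Origin under its centre.
- sandblock: Yellow sanding block 100 x 65 x 30 mm; leave alone. Origin under its centre.
- scraper: Flat scraper, 200 mm long, lying on the bench beyond the lock; leave alone.
Things that resemble listed ones, but are neither listed nor needed, are in the scene too. What is shaped like the part that bears pin_grip but green or pink is not meant.

How it is judged:
By the outcome, as a careful person would: the job done as asked, in the order asked, and still so for the second after the job is handed in, with the robot touching nothing.
Of bolt1, bolt2, bolt3, bolt4 only 2 to 4 are there at a start; the rules pass over those that are not, and their reading is None.
At some moment in a run one of rack, keystand may be knocked a few centimetres aside while the robot is not near it.
It also fails if it takes over 210 s, if anything falls off the work surface, if the arm or the gripper's body presses on something with over 40 N, if the wrist force passes 120 N, or if a joint passes its speed limit or range.

## Working session

There is one attempt and no reset: what is moved stays moved. The work goes in short steps, Python scripts to look and compute and a tool call to move; the robot and the scene stay as the last step left them, time stands still between calls to the robot, and variables do not carry over. Pictures are saved under pics/ and viewed, at most 14 in all, crops included, and the job is handed in when it is done.

Besides the shell and the picture viewer there is one more tool, called after "Emit:" in YAML: its name, and indented under it one key for each argument. apply_moves: Moves the arm, as the interface text tells. Its arguments: {"type":"object","properties":{"rows":{"type":"array","items":{"type":"array","items":{"type":"number"}}},"claw":{"type":"number"},"newtons":{"type":"number"}},"required":["rows"]}

```bash
mkdir -p pics; cat > h.py <<'E'
import numpy as np, cv2
from scipy.spatial.transform import Rotation as R
from bench import r
def rot(a):
    a=np.array(a,float)
    return a if a.shape==(3,3) else R.from_rotvec(a).as_matrix() if a.size==3 else R.from_quat(a).as_matrix()
def ray(f,p):
    K=np.array(f["intrinsics"]);d=np.linalg.inv(K)@[p[0],p[1],1.]
    return np.array(f["eye"]),rot(f["attitude"])@(d*[1,-1,-1])
def onz(f,p,z):
    e,d=ray(f,p);return e+d*(z-e[2])/d[2]
def proj(f,P):
    c=rot(f["attitude"]).T@(np.array(P)-f["eye"]);c=c*[1,-1,-1];q=np.array(f["intrinsics"])@c;return q[:2]/q[2]
def save(f,n,box=None,s=1):
    im=cv2.cvtColor(f["pixels"],cv2.COLOR_RGB2BGR)
    if box: x,y,w,h=box;im=im[y:y+h,x:x+w]
    cv2.imwrite("pics/"+n+".png",cv2.resize(im,None,fx=s,fy=s,interpolation=cv2.INTER_CUBIC))
def st():
    o=r.get_obs();print("t",round(o["clock"],2),"p",np.round(o["tcp_pos"],4),"rv",np.round(o["orientation"],3),"F",np.round(o["contact_force"],1),"w",round(o["grip_width"],4),"gf",np.round(o["gripper_force"],1));return o
def go(P,yaw=None):
    """print scaled shift/turn to reach tcp P with tool down, closing line (tool y) at world yaw"""
    o=r.get_obs();T=rot(o["orientation"]);d=T.T@(np.array(P)-o["tcp_pos"])
    y=T[:,1];cur=np.arctan2(y[1],y[0])
    if yaw is None: yaw=cur
    dy=(yaw-cur+np.pi/2)%np.pi-np.pi/2
    a=cur+dy;Y=np.array([np.cos(a),np.sin(a),0]);Z=np.array([0,0,-1.]);X=np.cross(Y,Z)
    w=R.from_matrix(T.T@np.c_[X,Y,Z]).as_rotvec()
    print("shift",np.round(d/.25,4),"turn",np.round(w/(np.pi/2),4),"deg",round(np.degrees(dy),1),"j7",round(o["joints"][6],2))
E
cat > a.py <<'E'
from h import *
st()
pts=dict(lock=0,hole1=.066,hole2=.066,hole3=.066,hole4=.066,pin_hole=.066,cover_pin_hole=.066,slot=.063,rack_pin_hole=.062,key_bow=.093,pin_grip=.084,bolt1_head=.082,tape=0,sandblock=0)
for n in("scene","top"):
    f=r.grab_frame(n);save(f,n+"0");print(n,np.round(f["eye"],3))
    for k,z in pts.items():
        for d in r.landmark_of(f,k)[:5]:
            if d["conf"]>.15: print(k,round(d["conf"],2),np.round(d["point"]),np.round(onz(f,d["point"],z),3))
E
python3 a.py
```

```text
t 0.0 p [ 0.2835 -0.6119  0.2303] rv [-3.066e+00 -6.760e-01  1.000e-03] F [-0.3 -0.6  0.7] w 0.0851 gf 0.0
scene [1.112 0.322 0.523]
lock 0.91 [286. 264.] [ 0.531 -0.031  0.   ]
lock 0.32 [251. 239.] [ 0.49  -0.138  0.   ]
hole1 0.97 [311. 230.] [0.489 0.002 0.066]
hole1 0.85 [284. 221.] [ 0.485 -0.057  0.066]
hole1 0.71 [225. 226.] [ 0.552 -0.15   0.066]
hole1 0.68 [254. 240.] [ 0.568 -0.074  0.066]
hole2 0.97 [311. 230.] [0.489 0.002 0.066]
hole2 0.85 [284. 221.] [ 0.485 -0.057  0.066]
hole2 0.71 [225. 226.] [ 0.552 -0.15   0.066]
hole2 0.68 [254. 240.] [ 0.568 -0.074  0.066]
hole3 0.97 [311. 230.] [0.489 0.002 0.066]
hole3 0.85 [284. 221.] [ 0.485 -0.057  0.066]
hole3 0.71 [225. 226.] [ 0.552 -0.15   0.066]
hole3 0.68 [254. 240.] [ 0.568 -0.074  0.066]
hole4 0.97 [311. 230.] [0.489 0.002 0.066]
hole4 0.85 [284. 221.] [ 0.485 -0.057  0.066]
hole4 0.71 [225. 226.] [ 0.552 -0.15   0.066]
hole4 0.68 [254. 240.] [ 0.568 -0.074  0.066]
pin_hole 0.59 [278. 256.] [ 0.589 -0.011  0.066]
cover_pin_hole 0.71 [285. 254.] [ 0.578 -0.002  0.066]
slot 0.62 [331. 256.] [0.543 0.071 0.063]
rack_pi
[... 1176 characters left out ...]
 255.] [ 0.476 -0.06   0.066]
pin_hole 0.63 [346. 201.] [ 0.583 -0.007  0.066]
cover_pin_hole 0.92 [346. 205.] [ 0.576 -0.006  0.066]
slot 0.47 [308. 218.] [0.55  0.07  0.063]
slot 0.38 [344. 200.] [ 0.588 -0.003  0.063]
rack_pin_hole 0.68 [187. 189.] [0.612 0.311 0.062]
key_bow 0.68 [496. 237.] [ 0.505 -0.283  0.093]
pin_grip 0.86 [138. 193.] [0.597 0.4   0.084]
pin_grip 0.62 [224. 166.] [0.652 0.233 0.084]
pin_grip 0.56 [181. 192.] [0.599 0.315 0.084]
bolt1_head 0.74 [346. 202.] [ 0.578 -0.004  0.082]
bolt1_head 0.7 [185. 287.] [0.416 0.299 0.082]
tape 0.73 [413. 208.] [ 0.585 -0.15   0.   ]
sandblock 0.95 [433. 331.] [ 0.331 -0.18   0.   ]
sandblock 0.24 [402. 152.] [ 0.71  -0.132  0.   ]
```

View pics/scene0.png

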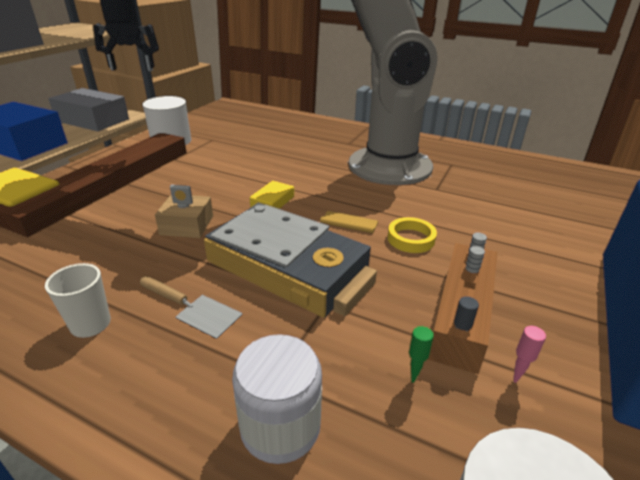

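View pics/top0.png

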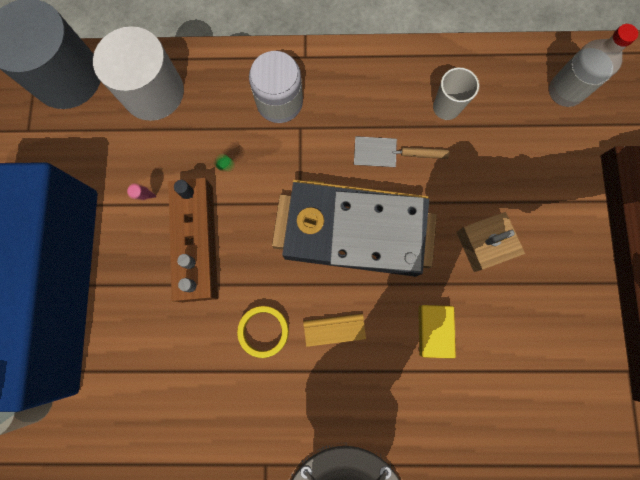

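The scene shows the lock in the middle, the black-gripped drift pin in the rack at (466,312) in scene and (183,189) in top, and two grey bolts at top (184,261) and (185,285). The key block is at top (495,238). The candidates for the pin are black (183,189), green (224,162) and pink (137,192). Black fits, as it has the dark grip and stands in the rack's end hole. I'll take a closer look with the wrist camera.

```bash
python3 -c "
from h import *
f=r.grab_frame('wrist');o=r.get_obs();T=rot(o['orientation']);print(T.T@(f['eye']-np.array(o['tcp_pos'])),T.T@rot(f['attitude']),f['intrinsics'])
go([0.50,-0.03,0.36],np.pi/2)"
```

```text
[ 0.07169535  0.00025592 -0.14288777] [[ 1.33600115e-03  9.58503965e-01  2.85076067e-01]
 [ 9.99999060e-01 -1.36868977e-03 -8.45575185e-05]
 [ 3.09131980e-04  2.85075912e-01 -9.58504892e-01]] [[432.51399516   0.         321.85997476]
 [  0.         432.51399516 241.25662873]
 [  0.           0.           1.        ]]
shift [ 1.7643 -1.7506 -0.5147] turn [ 0.     -0.      0.2762] deg -24.9 j7 -0.08
```

Emit:
apply_moves:
  rows:
    - [0.15, -0.15, -0.15, 0, 0, 0]
    - [0.3, -0.3, -0.3, 0, 0, 0]
    - [0.45, -0.45, -0.4, 0, 0, 0]
    - [0.6, -0.6, -0.5, 0, 0, 0]
    - [0.75, -0.75, -0.51, 0, 0, 0]
  claw: 1

```text
clock: 2.17
tcp_pos: [0.3763, -0.3624, 0.3613]
orientation: [3.064, 0.676, 0.004]
contact_force: [1.0, -0.3, -0.8]
grip_width: 0.0854
gripper_force: 0.0
```

Emit:
apply_moves:
  rows:
    - [0.15, -0.15, 0, 0, 0, 0.06]
    - [0.3, -0.3, 0, 0, 0, 0.12]
    - [0.45, -0.45, 0, 0, 0, 0.18]
    - [0.6, -0.6, 0, 0, 0, 0.24]
    - [0.75, -0.75, 0, 0, 0, 0.276]

```text
clock: 2.8
tcp_pos: [0.4667, -0.113, 0.3591]
orientation: [3.141, -0.004, 0.001]
contact_force: [0.9, 0.1, -0.4]
grip_width: 0.0854
gripper_force: 0.0
```

```bash
python3 -c "
from h import *
st();go([0.50,-0.03,0.36],np.pi/2)"
```

```text
t 2.8 p [ 0.4667 -0.113   0.3591] rv [ 3.141e+00 -4.000e-03  1.000e-03] F [ 0.9  0.1 -0.4] w 0.0854 gf 0.0
shift [ 0.1324 -0.3324 -0.0034] turn [ 0.0003 -0.0005 -0.0014] deg 0.1 j7 -1.49
```

Emit:
apply_moves:
  rows:
    - [0.06, -0.17, 0, 0, 0, 0]
    - [0.13, -0.33, 0, 0, 0, 0]
    - [0.13, -0.33, 0, 0, 0, 0]
    - [0.13, -0.33, 0, 0, 0, 0]

```text
clock: 3.3
tcp_pos: [0.4987, -0.0329, 0.3587]
orientation: [3.141, -0.0, -0.0]
contact_force: [-0.5, -0.3, 0.0]
grip_width: 0.0855
gripper_force: 0.0
```

```bash
cat > b.py <<'E'
from h import *
st()
pts=dict(hole1=.066,pin_hole=.066,cover_pin_hole=.066,slot=.063,cover=.066,lock=0)
f=r.grab_frame("wrist");save(f,"w1")
for k,z in pts.items():
    for d in r.landmark_of(f,k)[:6]:
        if d["conf"]>.15: print(k,round(d["conf"],2),np.round(d["point"],1),np.round(onz(f,d["point"],z),4))
E
python3 b.py
```

```text
t 3.3 p [ 0.4987 -0.0329  0.3587] rv [ 3.141 -0.    -0.   ] F [-0.5 -0.3  0. ] w 0.0855 gf 0.0
hole1 0.98 [348.4 210.4] [ 0.474 -0.061  0.066]
hole1 0.95 [288.3 198.3] [0.4865 0.0006 0.066 ]
hole1 0.71 [366.7 112.2] [ 0.5708 -0.0768  0.066 ]
hole1 0.59 [429.7 119.8] [ 0.5638 -0.1381  0.066 ]
pin_hole 0.75 [300.   99.7] [ 0.5822 -0.0126  0.066 ]
cover_pin_hole 0.68 [292.4 109.6] [ 0.5732 -0.0052  0.066 ]
cover_pin_hole 0.56 [348.8 210.3] [ 0.4741 -0.0614  0.066 ]
slot 0.72 [220.3 141.2] [0.5432 0.067  0.063 ]
slot 0.69 [288.2 197.8] [0.4865 0.0009 0.063 ]Traceback (most recent call last):
  File "b.py", line 6, in <module>
    for d in r.landmark_of(f,k)[:6]:
             ~~~~~~~~~~~~~^^^^^
ValueError: it knows: bolt1_head, bolt2_head, bolt3_head, bolt4_head, cover_pin_hole, hole, key_bow, lock, pin_grip, pin_hole, rack_pin_hole, sandblock, scraper, slot, tape
```

View pics/w1.png

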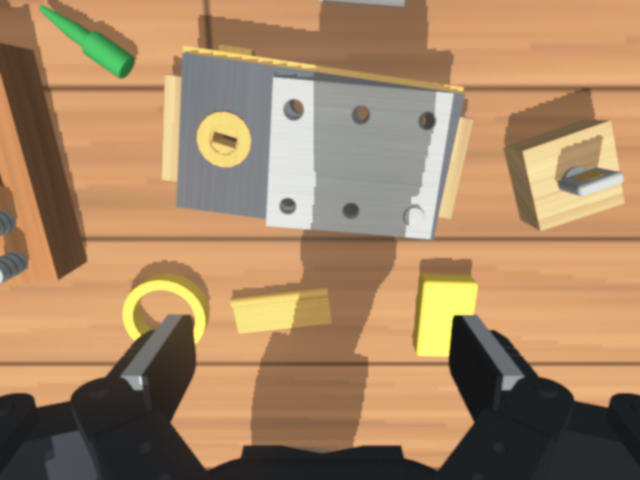

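Emit:
apply_moves:
  rows:
    - [0.1, 0.05, 0.2, 0, 0, 0]
    - [0.22, 0.05, 0.4, 0, 0, 0]
    - [0.22, 0.05, 0.4, 0, 0, 0]
    - [0.22, 0.05, 0.4, 0, 0, 0]

```text
clock: 4.05
tcp_pos: [0.554, -0.0448, 0.2597]
orientation: [-3.142, 0.0, -0.001]
contact_force: [-1.1, -0.1, -0.2]
grip_width: 0.0856
gripper_force: 0.0
```

```bash
sed -i 's/,cover=.066,lock=0//;s/"w1"/"w2"/' b.py; cat >> b.py <<'E'
save(f,"w2c",(150,60,400,260),2)
np.save("w2.npy",f,allow_pickle=True)
E
python3 b.py
```

```text
t 4.05 p [ 0.554  -0.0448  0.2597] rv [-3.142e+00  0.000e+00 -1.000e-03] F [-1.1 -0.1 -0.2] w 0.0856 gf 0.0
hole1 0.89 [360.4 185.4] [ 0.5714 -0.0755  0.066 ]
hole1 0.79 [344.2 299.5] [ 0.4745 -0.0643  0.066 ]
hole1 0.76 [266.6 285.7] [0.4869 0.0008 0.066 ]
hole1 0.58 [441.3 198.3] [ 0.5613 -0.1395  0.066 ]
pin_hole 0.8 [277.1 174.4] [ 0.5799 -0.0106  0.066 ]
cover_pin_hole 0.61 [272.9 184.8] [ 0.5718 -0.0071  0.066 ]
slot 0.75 [185.9 218.6] [0.5439 0.0643 0.063 ]
```

View pics/w2.png

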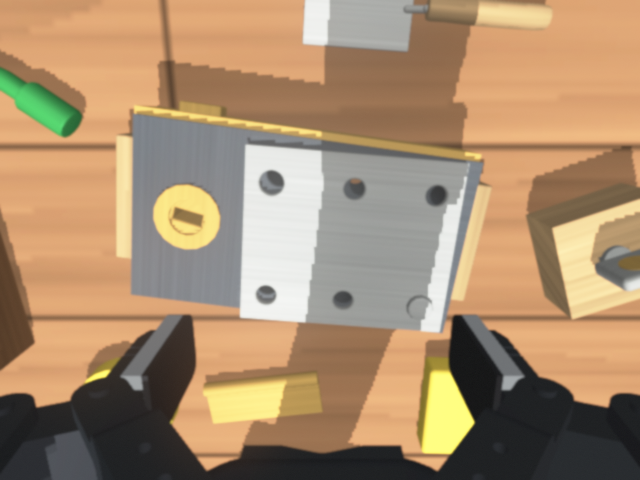

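```bash
python3 - <<'E'
from h import *
f=np.load("w2.npy",allow_pickle=True).item()
C={k:onz(f,p,z) for k,p,z in [("A +75+137",(134,112),.06),("B -75+137",(131,293),.06),("C +75-137",(482,161),.06),("rivet",(419,306),.072),("ring",(186.5,217),.063)]}
for k,v in C.items(): print(k,np.round(v,4))
L=np.array([[.075,.1375],[-.075,.1375],[.075,-.1375],[-.05,-.11]])
W=np.array([C[k][:2] for k in list(C)[:4]])
def fit(L,W):
    lc,wc=L.mean(0),W.mean(0);U=(L-lc).T@(W-wc);a=np.arctan2(U[0,1]-U[1,0],U[0,0]+U[1,1]);c,s=np.cos(a),np.sin(a);M=np.array([[c,-s],[s,c]]);t=wc-M@lc;return a,M,t,W-(L@M.T+t)
a,M,t,res=fit(L,W);print("lock",a,t,"\n",np.round(res*1e3,1))
# cover holes
H=np.array([[-.05,-.045],[-.05,.02],[.045,-.045],[.045,-.11],[.045,.02],[-.05,-.11]])
px=[(343.5,299.5),(266,295),(354.5,188),(437,196),(271.5,183),(419,306)]
Wh=np.array([onz(f,p,.066 if i<5 else .072)[:2] for i,p in enumerate(px)])
ac,Mc,tc,rc=fit(H,Wh);print("cover",ac,tc,"\n",np.round(rc*1e3,1),"\nswing",ac-a)
print("pinhole lock",M@H[4]+t,"cover",Mc@H[4]+tc)
print("ring in lock",M.T@(C["ring"][:2]-t))
g=cv2.cvtColor(f["pixels"],cv2.COLOR_RGB2BGR)
cv2.imwrite("pics/w2d.png",cv2.resize(g[90:330,110:500],None,fx=2,fy=2,interpolation=cv2.INTER_CUBIC))
E
```

```text
A +75+137 [0.6262 0.0973 0.06  ]
B -75+137 [0.4776 0.1181 0.06  ]
C +75-137 [ 0.5898 -0.1707  0.06  ]
rivet [ 0.4714 -0.1265  0.072 ]
ring [0.5452 0.0637 0.063 ]
lock -0.1328401297445742 [ 0.53412724 -0.02643853] 
 [[-0.5 -2.6]
 [-0.4 -1.7]
 [-0.5  1.9]
 [ 1.4  2.3]]
cover -0.07538126904825239 [ 0.52755317 -0.0222462 ] 
 [[ 0.2 -0.4]
 [-0.7  0.2]
 [ 0.3 -0.4]
 [-1.  -0.7]
 [-0.7 -0.3]
 [ 1.9  1.6]] 
swing 0.05745886069632182
pinhole lock [ 0.58137977 -0.01257498] cover [ 0.57393157 -0.00569195]
ring in lock [-0.00097626  0.09081745]
```

View pics/w2d.png

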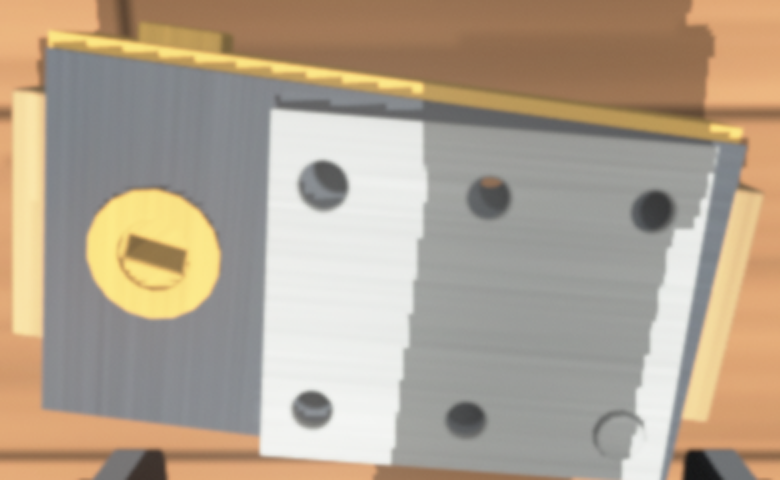

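The case is seen from above with the cover swung, hole rows at about y=183–196 and y=285–300, rivet (419,306), slot (186,217). Pin hole is at about (0.581,−0.012) and the cover hole about 9 mm off it, near the stated limit. Next is the rack.

Emit:
apply_moves:
  rows:
    - [-0.04, -0.25, -0.1, 0, 0, 0]
    - [-0.08, -0.5, -0.16, 0, 0, 0]
    - [-0.12, -0.75, -0.16, 0, 0, 0]
    - [-0.16, -1, -0.16, 0, 0, 0]

```text
clock: 4.8
tcp_pos: [0.5151, 0.1979, 0.3004]
orientation: [-3.141, 0.001, -0.005]
contact_force: [0.1, 0.4, -0.4]
grip_width: 0.0851
gripper_force: 0.0
```

Emit:
apply_moves:
  rows:
    - [-0.04, -0.2, 0, 0, 0, 0]
    - [-0.06, -0.38, 0, 0, 0, 0]
    - [-0.06, -0.38, 0, 0, 0, 0]
    - [-0.06, -0.38, 0, 0, 0, 0]

```text
clock: 5.3
tcp_pos: [0.5005, 0.2905, 0.2993]
orientation: [3.141, -0.0, 0.002]
contact_force: [-0.4, 0.2, -0.3]
grip_width: 0.0856
gripper_force: 0.0
```

```bash
cat > c.py <<'E'
from h import *
import sys
st()
f=r.grab_frame("wrist");save(f,sys.argv[1]);np.save(sys.argv[1]+".npy",f,allow_pickle=True)
for k,z in dict(pin_grip=.084,bolt1_head=.082,rack_pin_hole=.062,key_bow=.093,slot=.063).items():
    for d in r.landmark_of(f,k)[:6]:
        if d["conf"]>.15: print(k,round(d["conf"],2),np.round(d["point"],1),np.round(onz(f,d["point"],z),4))
E
python3 c.py w3
```

```text
t 5.3 p [0.5005 0.2905 0.2993] rv [ 3.141e+00 -0.000e+00  2.000e-03] F [-0.4  0.2 -0.3] w 0.0856 gf 0.0
pin_grip 0.84 [429.5  47. ] [0.6206 0.2078 0.084 ]
pin_grip 0.81 [294.2  70.9] [0.6035 0.3113 0.084 ]
pin_grip 0.71 [191.9 163.9] [0.5321 0.3964 0.084 ]
bolt1_head 0.94 [315.  291.8] [0.418  0.2958 0.082 ]
rack_pin_hole 0.97 [298.9  74.8] [0.6024 0.3088 0.062 ]
slot 0.74 [581.5 147.1] [0.5445 0.0667 0.063 ]
```

View pics/w3.png

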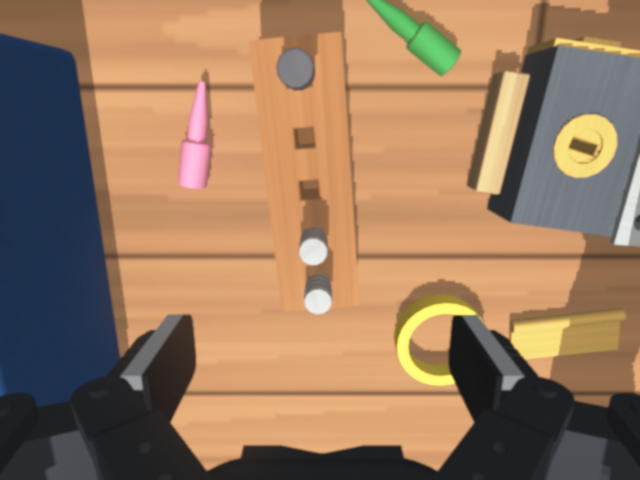

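The rack is seen with the black pin top at (296,68), empty holes at (305,138) and (309,189), and bolts at (313,251) and (318,300). Pink and green lie loose outside it. I'm computing their positions.

```bash
python3 - <<'E'
from h import *
f=np.load("w3.npy",allow_pickle=True).item()
pin=onz(f,(296,68.5),.106);b1=onz(f,(313.3,252),.102);b2=onz(f,(318,301.5),.102);h1=onz(f,(304.5,137.5),.062);h2=onz(f,(309,188.5),.062)
print(pin,b1,b2,h1,h2)
P=np.array([pin,h1,h2,b1,b2])[:,:2];s=np.array([0,-52,-97,-142,-187])*1e-3
A=np.c_[np.ones(5),s];c,res,_,_=np.linalg.lstsq(A,P,rcond=None);print(c,np.linalg.norm(c[1]),np.degrees(np.arctan2(c[1,1],c[1,0])),"\n",np.round((P-A@c)*1e3,1))
save(f,"crop",(230,20,160,320),2)
go([c[0,0],c[0,1],.16],np.pi/2)
E
```

```text
[0.60316994 0.30863809 0.106     ] [0.46211302 0.29678345 0.102     ] [0.4176069  0.29295437 0.102     ] [0.55214294 0.30467364 0.062     ] [0.50820225 0.3011364  0.062     ]
[[0.6036458  0.30891669]
 [0.99371116 0.08451356]] 0.9972985566660219 4.861217236628797 
 [[-0.5 -0.3]
 [ 0.2  0.2]
 [ 0.9  0.4]
 [-0.4 -0.1]
 [-0.2 -0.2]]
shift [ 0.4115 -0.0762  0.5558] turn [ 0.0002 -0.0002 -0.0009] deg 0.1 j7 -2.36
```

View pics/crop.png

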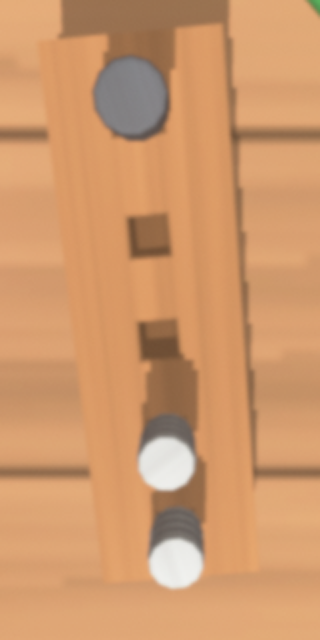

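Emit:
apply_moves:
  rows:
    - [0.2, -0.04, 0.25, 0, 0, 0]
    - [0.4115, -0.0735, 0.45, 0, 0, 0]
    - [0.4115, -0.0735, 0.56, 0, 0, 0]
    - [0.4115, -0.0735, 0.56, 0, 0, 0]

```text
clock: 6.1
tcp_pos: [0.6021, 0.3069, 0.1539]
orientation: [3.137, -0.003, -0.011]
contact_force: [-0.1, 0.2, 0.2]
grip_width: 0.0853
gripper_force: 0.0
```

```bash
python3 -c "
from h import *
o=st();go([.6034,.3088,.073],np.pi/2)"
```

```text
t 6.1 p [0.6021 0.3069 0.1539] rv [ 3.137e+00 -3.000e-03 -1.100e-02] F [-0.1  0.2  0.2] w 0.0853 gf 0.0
shift [ 0.0074 -0.0091  0.3234] turn [ 0.0027  0.0046 -0.0011] deg 0.1 j7 -2.38
```

Emit:
apply_moves:
  rows:
    - [0, -0.002, 0.15, 0, 0, 0]
    - [0, -0.002, 0.3, 0, 0, 0]
    - [0, -0.002, 0.335, 0, 0, 0]
    - [0, -0.002, 0.335, 0, 0, 0]

```text
clock: 6.6
tcp_pos: [0.6035, 0.3104, 0.0768]
orientation: [-3.141, -0.0, -0.002]
contact_force: [0.1, 0.4, -0.3]
grip_width: 0.0853
gripper_force: 0.0
```

```bash
python3 -c "
from h import *
o=st();go([.6034,.3088,.073],np.pi/2)"
```

```text
t 6.6 p [0.6035 0.3104 0.0768] rv [-3.141e+00 -0.000e+00 -2.000e-03] F [ 0.1  0.4 -0.3] w 0.0853 gf 0.0
shift [-0.0005  0.0066  0.0153] turn [-0.0005 -0.0009  0.0002] deg -0.0 j7 -2.42
```

Emit:
apply_moves:
  rows:
    - [0, 0.005, 0.012, 0, 0, 0]
    - [0, 0.005, 0.012, 0, 0, 0]
    - [0, 0.005, 0.012, 0, 0, 0]
    - [0, 0.005, 0.012, 0, 0, 0]
    - [0, 0.005, 0.012, 0, 0, 0]
  claw: 0
  newtons: 60

```text
clock: 7.22
tcp_pos: [0.6036, 0.3092, 0.0729]
orientation: [-3.141, -0.0, -0.002]
contact_force: [-0.2, -1.5, 6.0]
grip_width: 0.0265
gripper_force: 58.7
```

Emit:
apply_moves:
  rows:
    - [0, 0, -0.1, 0, 0, 0]
    - [0, 0, -0.2, 0, 0, 0]
    - [0, 0, -0.35, 0, 0, 0]
    - [0, 0, -0.45, 0, 0, 0]
    - [0, 0, -0.45, 0, 0, 0]

```text
clock: 7.85
tcp_pos: [0.604, 0.3093, 0.1861]
orientation: [-3.14, -0.0, -0.005]
contact_force: [0.0, -0.0, -2.3]
grip_width: 0.027
gripper_force: 59.5
```

```bash
python3 -c "
from h import *
o=st()
f=r.grab_frame('wrist');save(f,'w4',(120,180,400,300),2)
f=r.grab_frame('scene')
for d in r.landmark_of(f,'pin_grip')[:3]: print(d, onz(f,d['point'],.2))
go([.577,-.008,.19],np.pi/2)"
```

```text
t 7.85 p [0.604  0.3093 0.1861] rv [-3.14  -0.    -0.005] F [ 0.  -0.  -2.3] w 0.027 gf 59.5
{'point': [487.7, 246.7], 'conf': 0.75} [0.60149752 0.31543977 0.2       ]
{'point': [534.8, 335.0], 'conf': 0.69} [0.7386799  0.38215248 0.2       ]
{'point': [376.1, 329.4], 'conf': 0.62} [0.80405407 0.23820417 0.2       ]
shift [-0.1015  1.2638 -0.0275] turn [0.0011 0.0016 0.0001] deg -0.0 j7 -2.36
```

View pics/w4.png

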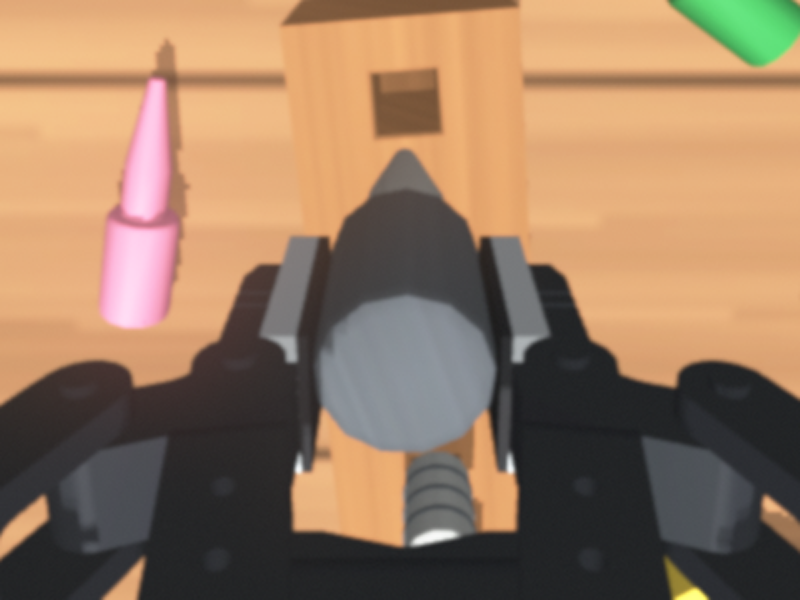

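The pin is held upright between the pads, its top at full-frame (323,366) and its tip at (322,256). I'm checking its offset from the TCP.

```bash
python3 -c "
from h import *
f=r.grab_frame('wrist');o=r.get_obs();p=np.array(o['tcp_pos'])
print(onz(f,(323.5,366.5),p[2]+.033)-p, onz(f,(322.5,257),p[2]-.064)-p)"
```

```text
[ 0.00133971 -0.00108972  0.033     ] [ 0.00189594 -0.0010787  -0.064     ]
```

Emit:
apply_moves:
  rows:
    - [-0.02, 0.25, -0.02, 0, 0, 0]
    - [-0.04, 0.5, -0.02, 0, 0, 0]
    - [-0.06, 0.75, -0.02, 0, 0, 0]
    - [-0.08, 1, -0.02, 0, 0, 0]

```text
clock: 8.55
tcp_pos: [0.5822, 0.0575, 0.1882]
orientation: [3.141, 0.0, -0.003]
contact_force: [1.2, -0.3, -1.4]
grip_width: 0.0265
gripper_force: 59.8
```

Emit:
apply_moves:
  rows:
    - [-0.02, 0.18, 0, 0, 0, 0]
    - [-0.02, 0.264, 0, 0, 0, 0]
    - [-0.02, 0.264, 0, 0, 0, 0]
    - [-0.02, 0.264, 0, 0, 0, 0]
    - [-0.02, 0.264, 0, 0, 0, 0]

```text
clock: 9.18
tcp_pos: [0.5782, -0.0043, 0.1893]
orientation: [-3.141, -0.005, 0.0]
contact_force: [0.6, 0.2, -2.1]
grip_width: 0.0267
gripper_force: 59.9
```

```bash
python3 -c "
from h import *
o=st();go([.577,-.008,.145],np.pi/2)"
```

```text
t 9.18 p [ 0.5782 -0.0043  0.1893] rv [-3.141 -0.005  0.   ] F [ 0.6  0.2 -2.1] w 0.0267 gf 59.9
shift [-0.0048  0.0149  0.1772] turn [-0.0005  0.0002  0.0019] deg -0.2 j7 -1.86
```

Emit:
apply_moves:
  rows:
    - [-0.005, 0.014, 0.1, 0, 0, 0]
    - [-0.005, 0.014, 0.197, 0, 0, 0]
    - [-0.005, 0.014, 0.197, 0, 0, 0]
    - [-0.005, 0.014, 0.197, 0, 0, 0]

```text
clock: 9.68
tcp_pos: [0.5777, -0.0088, 0.1411]
orientation: [-3.141, -0.002, -0.002]
contact_force: [0.5, 0.7, -1.1]
grip_width: 0.0262
gripper_force: 59.9
```

```bash
python3 -c "
from h import *
o=st()
f=r.grab_frame('wrist');save(f,'w5',(220,130,200,150),4)
p=np.array(o['tcp_pos'])
for k in ('pin_hole','cover_pin_hole'):
  for d in r.landmark_of(f,k)[:2]: print(k,d['conf'],d['point'],onz(f,d['point'],.066)-p)
print(proj(f,[.581,-.012,.066]),proj(f,[.573,-.006,.066]),proj(f,p-[0,0,.066]))"
```

```text
t 9.68 p [ 0.5777 -0.0088  0.1411] rv [-3.141e+00 -2.000e-03 -2.000e-03] F [ 0.5  0.7 -1.1] w 0.0262 gf 59.9
pin_hole 0.97 [327.3, 249.4] [ 0.0026259  -0.00349093 -0.07511124]
cover_pin_hole 0.76 [316.9, 260.0] [-0.00331362  0.00201269 -0.07511124]
[326.71469773 248.12808255] [315.38335812 262.40142925] [320.6322253  259.67917123]
```

View pics/w5.png

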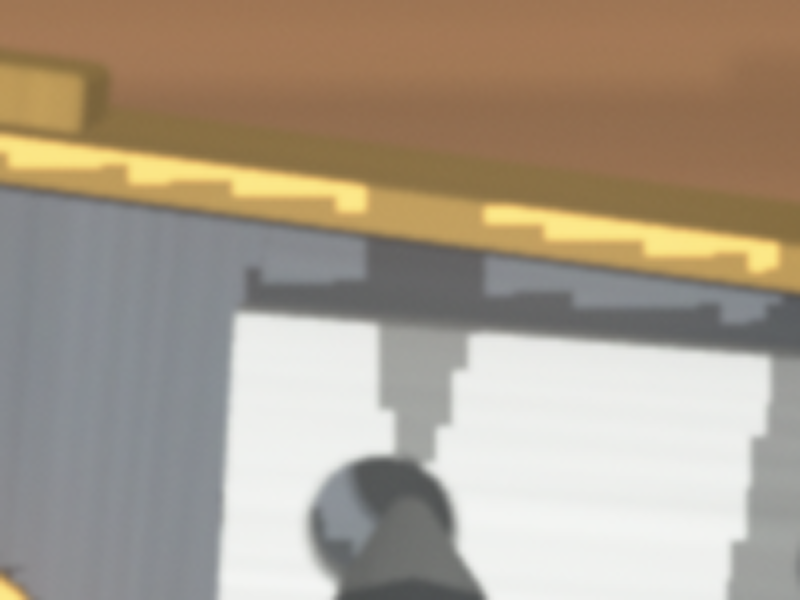

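The tip (322,256) sits too far toward the upper right edge of the cover hole, whose centre is about (315.5,262.5). I'm shifting it back before entering.

Emit:
apply_moves:
  rows:
    - [-0.008, -0.004, 0, 0, 0, 0]
    - [-0.008, -0.004, 0.03, 0, 0, 0]
    - [-0.008, -0.004, 0.05, 0, 0, 0]
    - [-0.008, -0.004, 0.07, 0, 0, 0]
    - [-0.008, -0.004, 0.07, 0, 0, 0]

```text
clock: 10.45
tcp_pos: [0.5747, -0.0088, 0.1221]
orientation: [3.142, 0.0, -0.002]
contact_force: [-0.4, -0.2, -2.5]
grip_width: 0.0266
gripper_force: 59.9
```

```bash
python3 -c "
from h import *
o=st()"
```

```text
t 10.45 p [ 0.5747 -0.0088  0.1221] rv [ 3.142e+00  0.000e+00 -2.000e-03] F [-0.4 -0.2 -2.5] w 0.0266 gf 59.9
```

Emit:
apply_moves:
  rows:
    - [0.004, 0.002, 0.02, 0, 0, 0]
    - [0.008, 0.004, 0.04, 0, 0, 0]
    - [0.012, 0.007, 0.06, 0, 0, 0]
    - [0.019, 0.011, 0.06, 0, 0, 0]
    - [0.019, 0.011, 0.06, 0, 0, 0]

```text
clock: 11.08
tcp_pos: [0.5796, -0.0116, 0.1075]
orientation: [-3.142, -0.0, 0.001]
contact_force: [-1.7, 0.3, -2.5]
grip_width: 0.0265
gripper_force: 60.1
```

```bash
python3 -c "
from h import *
o=st()"
```

```text
t 11.07 p [ 0.5796 -0.0116  0.1075] rv [-3.142e+00 -0.000e+00  1.000e-03] F [-1.7  0.3 -2.5] w 0.0265 gf 60.1
```

Emit:
apply_moves:
  rows:
    - [0, 0, 0.02, 0, 0, 0]
    - [0, 0, 0.035, 0, 0, 0]
    - [0, 0, 0.05, 0, 0, 0]
    - [0, 0, 0.06, 0, 0, 0]
    - [0, 0, 0.06, 0, 0, 0]

```text
clock: 11.7
tcp_pos: [0.5798, -0.0113, 0.0924]
orientation: [-3.141, -0.001, 0.0]
contact_force: [-0.3, 2.1, -3.1]
grip_width: 0.0266
gripper_force: 60.0
```

```bash
python3 -c "
from h import *
o=st()"
```

```text
t 11.7 p [ 0.5798 -0.0113  0.0924] rv [-3.141e+00 -1.000e-03  0.000e+00] F [-0.3  2.1 -3.1] w 0.0266 gf 60.0
```

Going well. Continuing down toward the TCP home height of about 0.077.

Emit:
apply_moves:
  rows:
    - [0, 0, 0.015, 0, 0, 0]
    - [0, 0, 0.03, 0, 0, 0]
    - [0, 0, 0.045, 0, 0, 0]
    - [0, 0, 0.06, 0, 0, 0]
    - [0, 0, 0.063, 0, 0, 0]

```text
clock: 12.32
tcp_pos: [0.5798, -0.0116, 0.0769]
orientation: [3.142, 0.0, -0.0]
contact_force: [-1.5, 0.3, 3.1]
grip_width: 0.0264
gripper_force: 60.2
```

```bash
python3 -c "
from h import *
o=st()"
```

```text
t 12.32 p [ 0.5798 -0.0116  0.0769] rv [ 3.142  0.    -0.   ] F [-1.5  0.3  3.1] w 0.0264 gf 60.2
```

Emit:
apply_moves:
  rows:
    - [0, 0, 0.008, 0, 0, 0]
    - [0, 0, 0.012, 0, 0, 0]
    - [0, 0, 0.012, 0, 0, 0]

```text
clock: 12.7
tcp_pos: [0.5804, -0.0119, 0.0767]
orientation: [3.14, -0.001, 0.002]
contact_force: [-8.1, 0.0, 21.9]
grip_width: 0.0262
gripper_force: 62.9
```

Emit:
apply_moves:
  rows:
    - [0, 0, -0.012, 0, 0, 0]
    - [0, 0, -0.012, 0, 0, 0]
    - [0, 0, -0.012, 0, 0, 0]
    - [0, 0, -0.012, 0, 0, 0]
  claw: 0.8

```text
clock: 13.2
tcp_pos: [0.5797, -0.0116, 0.0767]
orientation: [3.142, 0.0, -0.001]
contact_force: [-0.4, 0.3, 0.3]
grip_width: 0.068
gripper_force: 0.0
```

Emit:
apply_moves:
  rows:
    - [0, 0, -0.2, 0, 0, 0]
    - [0, 0, -0.45, 0, 0, 0]
    - [0, 0, -0.7, 0, 0, 0]
    - [0, 0, -0.7, 0, 0, 0]

```text
clock: 13.7
tcp_pos: [0.583, -0.0109, 0.2576]
orientation: [-3.142, -0.0, -0.016]
contact_force: [0.4, 0.4, -1.1]
grip_width: 0.0686
gripper_force: 0.0
```

```bash
sed -i 's/w2c",(150,60,400,260),2/w6c",(120,100,400,300),2/;s/"w2/"w6/' b.py; sed -i 's/slot=.063)/slot=.063,pin_grip=.088)/' b.py; python3 b.py; python3 -c "
from h import *
go([.462,.2968,.16],np.pi/2)"
```

```text
t 13.7 p [ 0.583  -0.0109  0.2576] rv [-3.142 -0.    -0.016] F [ 0.4  0.4 -1.1] w 0.0686 gf 0.0
hole1 0.92 [380.9 332.8] [ 0.4758 -0.0623  0.066 ]
hole1 0.65 [402.9 222.1] [ 0.5734 -0.0761  0.066 ]
hole1 0.6 [307.1 323.3] [0.4846 0.0009 0.066 ]
hole1 0.59 [480.9 235.4] [ 0.5625 -0.1393  0.066 ]
pin_hole 0.78 [321.  212.9] [ 0.5807 -0.0108  0.066 ]
cover_pin_hole 0.88 [320.3 216.4] [ 0.5779 -0.0103  0.066 ]
slot 0.96 [226.3 257.9] [0.5422 0.067  0.063 ]
pin_grip 0.92 [321.8 221.5] [ 0.579  -0.0115  0.088 ]
pin_grip 0.6 [ 90.5 145.7] [0.6339 0.1525 0.088 ]
shift [-0.4657 -1.2341  0.3622] turn [-0.      0.0021  0.0002] deg -0.0 j7 -1.82
```

View pics/w6.png

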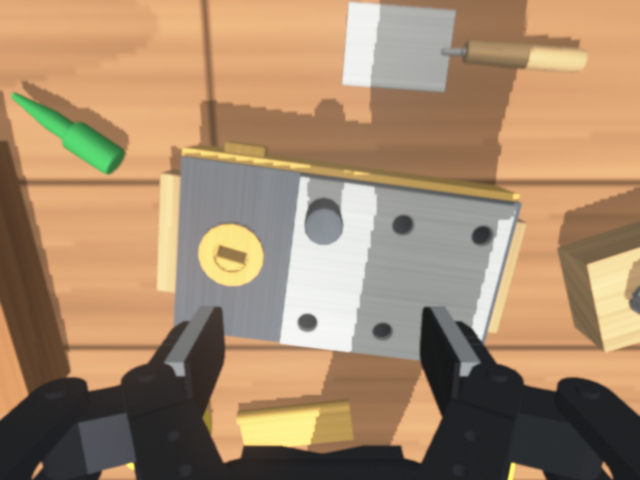

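The pin stands home at (323,225), and the cover now runs parallel to the brass edge. The free holes are at (307,322), (382,331), (402,225) and (482,236). I'm fitting the hole positions and moving to the bolts.

```bash
python3 - <<'E'
from h import *
f=np.load("w6.npy",allow_pickle=True).item()
H=np.array([[-.05,-.045],[-.05,.02],[.045,-.045],[.045,-.11]])
px=[(382,331),(307.5,322.5),(402.5,224.5),(482,235.5)]
W=np.array([onz(f,p,.066)[:2] for p in px])
lc,wc=H.mean(0),W.mean(0);U=(H-lc).T@(W-wc);a=np.arctan2(U[0,1]-U[1,0],U[0,0]+U[1,1]);c,s=np.cos(a),np.sin(a);M=np.array([[c,-s],[s,c]]);t=wc-M@lc
print(a,t,np.round((W-H@M.T-t)*1e3,1))
for a2 in(a,-.134):
  c,s=np.cos(a2),np.sin(a2);M=np.array([[c,-s],[s,c]])
  print("pin pred",M@[.045,.02]+t); t2=np.array([.5797,-.0116])-M@[.045,.02]
  print("from pin: holes1,2,3,4\n",np.round(H@M.T+t2,4)); print("slot",M@[0,.0908]+t2)
E
```

```text
-0.13111007967867663 [ 0.53251735 -0.02537561] [[ 0.4  0.2]
 [-0.2 -0.4]
 [ 0.1  0. ]
 [-0.4  0.2]]
pin pred [ 0.57974582 -0.01143033]
from pin: holes1,2,3,4
 [[ 0.477  -0.0636]
 [ 0.4855  0.0008]
 [ 0.5712 -0.076 ]
 [ 0.5627 -0.1405]]
slot [0.54434224 0.06447542]
pin pred [ 0.57978593 -0.01156687]
from pin: holes1,2,3,4
 [[ 0.4769 -0.0633]
 [ 0.4856  0.0011]
 [ 0.571  -0.076 ]
 [ 0.5623 -0.1404]]
slot [0.54456224 0.06457728]
```

Emit:
apply_moves:
  rows:
    - [-0.1, -0.25, 0, 0, 0, 0]
    - [-0.2, -0.48, 0, 0, 0, 0]
    - [-0.3, -0.71, 0, 0, 0, 0]
    - [-0.4, -0.94, 0, 0, 0, 0]

```text
clock: 14.5
tcp_pos: [0.4805, 0.2198, 0.251]
orientation: [3.141, 0.0, -0.002]
contact_force: [0.4, 1.3, 0.3]
grip_width: 0.0682
gripper_force: 0.0
```

```bash
python3 -c "
from h import *
st();go([.462,.2968,.16],np.pi/2)"
```

```text
t 14.5 p [0.4805 0.2198 0.251 ] rv [ 3.141e+00  0.000e+00 -2.000e-03] F [0.4 1.3 0.3] w 0.0682 gf 0.0
shift [-0.0734 -0.3081  0.3638] turn [0.0004 0.001  0.    ] deg -0.0 j7 -2.28
```

Emit:
apply_moves:
  rows:
    - [-0.04, -0.15, 0.05, 0, 0, 0]
    - [-0.0734, -0.308, 0.15, 0, 0, 0]
    - [-0.0734, -0.308, 0.15, 0, 0, 0]
    - [-0.0734, -0.308, 0.15, 0, 0, 0]

```text
clock: 15.0
tcp_pos: [0.4634, 0.2948, 0.2137]
orientation: [3.14, 0.0, -0.002]
contact_force: [-0.0, -0.3, 0.5]
grip_width: 0.0683
gripper_force: 0.0
```

```bash
cat > d.py <<'E'
from h import *
import sys
st()
f=r.grab_frame("wrist")
for k in ("bolt1_head","rack_pin_hole"):
    for d in r.landmark_of(f,k)[:4]: print(k,round(d["conf"],2),np.round(d["point"],1),np.round(onz(f,d["point"],.082 if 'b' in k[:1] else .062),4))
f=r.grab_frame("top")
for k in ("bolt1_head","rack_pin_hole","key_bow"):
    for d in r.landmark_of(f,k)[:3]: print("top",k,round(d["conf"],2),np.round(d["point"],1),np.round(onz(f,d["point"],dict(b=.082,r=.062,k=.093)[k[0]]),4))
go([float(v) for v in sys.argv[1:4]],np.pi/2)
E
python3 d.py .462 .2968 .071
```

```text
t 15.0 p [0.4634 0.2948 0.2137] rv [ 3.14e+00  0.00e+00 -2.00e-03] F [-0.  -0.3  0.5] w 0.0683 gf 0.0
bolt1_head 0.96 [321.2 292. ] [0.4171 0.2944 0.082 ]
top rack_pin_hole 0.71 [190.2 191.7] [0.6062 0.3042 0.062 ]
top rack_pin_hole 0.29 [349.4 199.1] [ 0.5887 -0.013   0.062 ]
top key_bow 0.74 [495.4 241.2] [ 0.4971 -0.2801  0.093 ]
top key_bow 0.4 [345.2 204.3] [ 0.5698 -0.0027  0.093 ]
shift [-0.0084 -0.0075  0.5755] turn [-0.     -0.0004 -0.0006] deg 0.1 j7 -2.47
```

Emit:
apply_moves:
  rows:
    - [-0.005, -0.007, 0.2, 0, 0, 0]
    - [-0.005, -0.007, 0.4, 0, 0, 0]
    - [-0.005, -0.007, 0.57, 0, 0, 0]
    - [-0.005, -0.007, 0.57, 0, 0, 0]
    - [-0.005, -0.007, 0.57, 0, 0, 0]

```text
clock: 15.98
tcp_pos: [0.4632, 0.298, 0.0736]
orientation: [-3.14, -0.0, -0.002]
contact_force: [0.0, -0.1, 0.2]
grip_width: 0.0686
gripper_force: 0.0
```

Emit:
apply_moves:
  rows:
    - [0, 0, 0, 0, 0, 0]
    - [0, 0, 0, 0, 0, 0]
    - [0, 0, 0, 0, 0, 0]
    - [0, 0, 0, 0, 0, 0]
  claw: 0

```text
clock: 16.48
tcp_pos: [0.463, 0.2975, 0.0733]
orientation: [-3.141, -0.0, -0.003]
contact_force: [-0.9, -1.0, 7.7]
grip_width: 0.0223
gripper_force: 58.4
```

```bash
python3 -c "
from h import *
st()
f=r.grab_frame('wrist');save(f,'w7',(220,230,200,250),3);p=np.array(r.get_obs()['tcp_pos'])
im=f['pixels'][300:440,270:370].astype(float);print(p)
go([.477,-.0635,.17],np.pi/2)"
```

```text
t 16.48 p [0.463  0.2975 0.0733] rv [-3.141e+00 -0.000e+00 -3.000e-03] F [-0.9 -1.   7.7] w 0.0223 gf 58.4
[0.46296758 0.29747029 0.07330643]
shift [ 0.0568  1.4438 -0.3871] turn [-0.0002 -0.0011 -0.    ] deg 0.0 j7 -2.61
```

Emit:
apply_moves:
  rows:
    - [0, 0, -0.15, 0, 0, 0]
    - [0, 0, -0.3, 0, 0, 0]
    - [0.01, 0.1, -0.4, 0, 0, 0]
    - [0.02, 0.35, -0.4, 0, 0, 0]
    - [0.03, 0.6, -0.4, 0, 0, 0]

```text
clock: 17.15
tcp_pos: [0.4699, 0.146, 0.1726]
orientation: [-3.142, -0.002, -0.002]
contact_force: [0.8, -1.1, -1.0]
grip_width: 0.0225
gripper_force: 59.6
```

Emit:
apply_moves:
  rows:
    - [0.01, 0.25, 0, 0, 0, 0]
    - [0.02, 0.5, 0, 0, 0, 0]
    - [0.03, 0.75, 0, 0, 0, 0]
    - [0.03, 0.844, 0, 0, 0, 0]
    - [0.03, 0.844, 0, 0, 0, 0]

```text
clock: 17.77
tcp_pos: [0.4769, -0.066, 0.172]
orientation: [3.141, -0.007, -0.001]
contact_force: [-0.2, 0.2, -1.6]
grip_width: 0.0225
gripper_force: 59.6
```

```bash
python3 -c "
from h import *
st();go([.4775,-.0635,.13],np.pi/2)"
```

```text
t 17.77 p [ 0.4769 -0.066   0.172 ] rv [ 3.141e+00 -7.000e-03 -1.000e-03] F [-0.2  0.2 -1.6] w 0.0225 gf 59.6
shift [ 0.0024 -0.01    0.1681] turn [ 0.0004  0.0002 -0.0028] deg 0.3 j7 -1.73
```

Emit:
apply_moves:
  rows:
    - [0.0024, 0, 0.1, 0, 0, 0]
    - [0.0024, 0, 0.17, 0, 0, 0]
    - [0.0024, 0, 0.17, 0, 0, 0]
    - [0.0024, 0, 0.17, 0, 0, 0]

```text
clock: 18.27
tcp_pos: [0.4783, -0.063, 0.1299]
orientation: [-3.141, -0.002, -0.001]
contact_force: [-0.4, 0.3, -1.1]
grip_width: 0.0221
gripper_force: 59.6
```

```bash
python3 -c "
from h import *
st();go([.4775,-.0635,.10],np.pi/2)
f=r.grab_frame('wrist');save(f,'w8',(220,180,200,150),4);print(proj(f,[.477,-.0635,.066]))"
```

```text
t 18.27 p [ 0.4783 -0.063   0.1299] rv [-3.141e+00 -2.000e-03 -1.000e-03] F [-0.4  0.3 -1.1] w 0.0221 gf 59.6
shift [-0.0033  0.0019  0.1197] turn [-0.0001 -0.0003  0.0008] deg -0.1 j7 -1.78
[321.6033049  263.41444011]
```

View pics/w8.png

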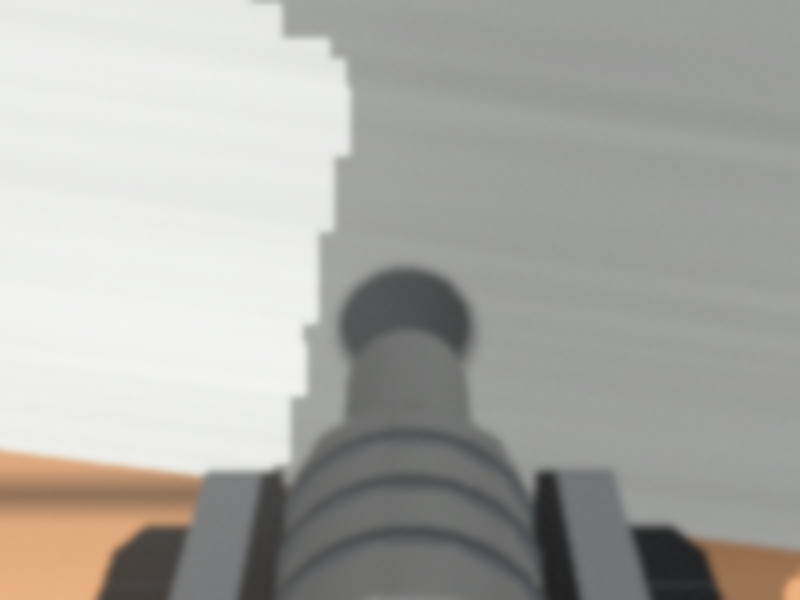

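Emit:
apply_moves:
  rows:
    - [-0.001, 0.001, 0.05, 0, 0, 0]
    - [-0.001, 0.001, 0.09, 0, 0, 0]
    - [-0.001, 0.001, 0.13, 0, 0, 0]
    - [-0.001, 0.001, 0.16, 0, 0, 0]
    - [-0.001, 0.001, 0.19, 0, 0, 0]

```text
clock: 18.95
tcp_pos: [0.4777, -0.0638, 0.0814]
orientation: [-3.141, -0.0, 0.0]
contact_force: [0.2, -0.1, -1.8]
grip_width: 0.0221
gripper_force: 59.6
```

Emit:
apply_moves:
  rows:
    - [0, 0, 0.015, 0, 0, 0]
    - [0, 0, 0.022, 0, 0, 0]
    - [0, 0, 0.025, 0, 0, 0]
    - [0, 0, 0.025, 0, 0, 0]

```text
clock: 19.45
tcp_pos: [0.4779, -0.0639, 0.0772]
orientation: [3.141, 0.0, 0.0]
contact_force: [-6.8, 0.8, 16.2]
grip_width: 0.0221
gripper_force: 61.9
```

Seated at home height. Releasing and going for the second bolt.

Emit:
apply_moves:
  rows:
    - [0, 0, -0.008, 0, 0, 0]
    - [0, 0, -0.008, 0, 0, 0]
    - [0, 0, -0.008, 0, 0, 0]
    - [0, 0, -0.008, 0, 0, 0]
  claw: 0.8

```text
clock: 19.95
tcp_pos: [0.4777, -0.0639, 0.0777]
orientation: [-3.142, -0.0, 0.0]
contact_force: [0.7, -1.2, 0.0]
grip_width: 0.068
gripper_force: 0.0
```

Emit:
apply_moves:
  rows:
    - [0, 0, -0.2, 0, 0, 0]
    - [0, 0, -0.4, 0, 0, 0]
    - [-0.06, -0.2, -0.48, 0, 0, 0]
    - [-0.12, -0.45, -0.48, 0, 0, 0]
    - [-0.18, -0.7, -0.48, 0, 0, 0]

```text
clock: 20.58
tcp_pos: [0.4332, 0.109, 0.1983]
orientation: [3.142, -0.002, 0.002]
contact_force: [1.0, 1.1, 0.3]
grip_width: 0.0684
gripper_force: 0.0
```

Emit:
apply_moves:
  rows:
    - [-0.02, -0.25, 0, 0, 0, 0]
    - [-0.04, -0.5, 0, 0, 0, 0]
    - [-0.06, -0.73, 0, 0, 0, 0]
    - [-0.06, -0.73, 0, 0, 0, 0]
    - [-0.06, -0.73, 0, 0, 0, 0]

```text
clock: 21.2
tcp_pos: [0.4183, 0.2896, 0.1973]
orientation: [3.141, 0.001, -0.001]
contact_force: [0.0, -1.3, -0.4]
grip_width: 0.0684
gripper_force: 0.0
```

```bash
python3 d.py .4178 .293 .0733;python3 -c "
from h import *
f=r.grab_frame('wrist');save(f,'w9');f=r.grab_frame('scene');save(f,'s1',(180,180,360,200),2)"
```

```text
t 21.2 p [0.4183 0.2896 0.1973] rv [ 3.141e+00  1.000e-03 -1.000e-03] F [ 0.  -1.3 -0.4] w 0.0684 gf 0.0
bolt1_head 0.94 [314.5 237.5] [0.4157 0.2934 0.082 ]
top bolt1_head 0.63 [189.  285.2] [0.4184 0.2909 0.082 ]
top bolt1_head 0.44 [350.6 197.4] [ 0.5864 -0.014   0.082 ]
top rack_pin_hole 0.92 [187.1 193.3] [0.603  0.3102 0.062 ]
top key_bow 0.71 [498.7 239. ] [ 0.5013 -0.2865  0.093 ]
shift [-0.0044 -0.0152  0.4981] turn [ 0.0002 -0.0002 -0.0009] deg 0.1 j7 -2.54
```

View pics/s1.png

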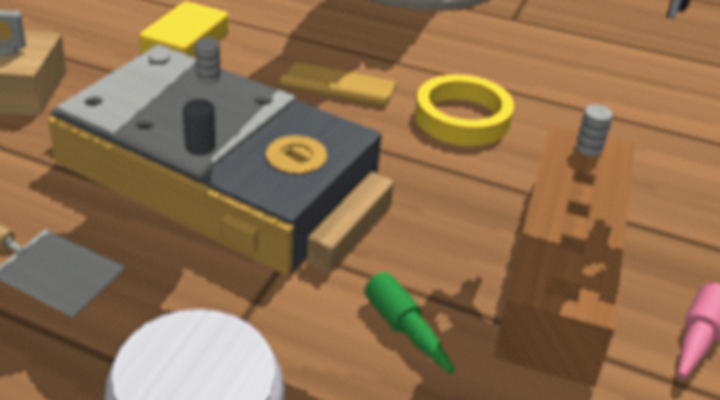

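The first bolt sits home in hole 1 (crop 207,60), the pin is home (200,127), and the last bolt stands in the rack (595,130).

Emit:
apply_moves:
  rows:
    - [-0.004, -0.012, 0.2, 0, 0, 0]
    - [-0.004, -0.012, 0.4, 0, 0, 0]
    - [-0.004, -0.012, 0.498, 0, 0, 0]
    - [-0.004, -0.012, 0.498, 0, 0, 0]
    - [-0.004, -0.012, 0.498, 0, 0, 0]

```text
clock: 22.28
tcp_pos: [0.4181, 0.2938, 0.0743]
orientation: [-3.141, -0.0, -0.002]
contact_force: [0.5, 0.4, 0.8]
grip_width: 0.0684
gripper_force: 0.0
```

Emit:
apply_moves:
  rows:
    - [0, 0, 0, 0, 0, 0]
    - [0, 0, 0, 0, 0, 0]
    - [0, 0, 0, 0, 0, 0]
    - [0, 0, 0, 0, 0, 0]
  claw: 0

```text
clock: 22.78
tcp_pos: [0.418, 0.2934, 0.0742]
orientation: [-3.141, -0.0, -0.002]
contact_force: [-1.3, -0.6, 5.8]
grip_width: 0.0223
gripper_force: 58.4
```

Emit:
apply_moves:
  rows:
    - [0, 0, -0.15, 0, 0, 0]
    - [0, 0, -0.3, 0, 0, 0]
    - [0.03, 0.1, -0.48, 0, 0, 0]
    - [0.08, 0.3, -0.5, 0, 0, 0]
    - [0.16, 0.52, -0.5, 0, 0, 0]

```text
clock: 23.4
tcp_pos: [0.4578, 0.1625, 0.1994]
orientation: [-3.141, -0.004, -0.004]
contact_force: [1.0, -0.1, -2.4]
grip_width: 0.0225
gripper_force: 59.3
```

```bash
python3 -c "
from h import *
st();go([.563,-.1405,.19],np.pi/2)"
```

```text
t 23.4 p [0.4578 0.1625 0.1994] rv [-3.141 -0.004 -0.004] F [ 1.  -0.1 -2.4] w 0.0225 gf 59.3
shift [0.418  1.2129 0.0382] turn [-0.0002 -0.0014  0.0015] deg -0.1 j7 -2.24
```

Emit:
apply_moves:
  rows:
    - [0.08, 0.23, 0, 0, 0, 0]
    - [0.16, 0.46, 0, 0, 0, 0]
    - [0.24, 0.69, 0, 0, 0, 0]
    - [0.32, 0.9, 0, 0, 0, 0]

```text
clock: 23.9
tcp_pos: [0.5376, -0.0642, 0.1984]
orientation: [3.141, -0.001, 0.0]
contact_force: [0.9, 0.4, -0.2]
grip_width: 0.0225
gripper_force: 59.3
```

Emit:
apply_moves:
  rows:
    - [0.07, 0.2, 0, 0, 0, 0]
    - [0.098, 0.305, 0, 0, 0, 0]
    - [0.098, 0.305, 0.1, 0, 0, 0]
    - [0.098, 0.305, 0.2, 0, 0, 0]
    - [0.098, 0.305, 0.2, 0, 0, 0]

```text
clock: 24.52
tcp_pos: [0.5602, -0.138, 0.1464]
orientation: [-3.141, -0.0, 0.007]
contact_force: [-0.6, 0.3, -2.4]
grip_width: 0.0226
gripper_force: 59.3
```

```bash
python3 -c "
from h import *
st();go([.563,-.1405,.13],np.pi/2)"
```

```text
t 24.52 p [ 0.5602 -0.138   0.1464] rv [-3.141 -0.     0.007] F [-0.6  0.3 -2.4] w 0.0226 gf 59.3
shift [0.0116 0.0101 0.0656] turn [-0.0006  0.0029  0.0001] deg -0.0 j7 -1.68
```

Emit:
apply_moves:
  rows:
    - [0.003, 0.006, 0.05, 0, 0, 0]
    - [0.003, 0.006, 0.06, 0, 0, 0]
    - [0.003, 0.006, 0.06, 0, 0, 0]
    - [0.003, 0.006, 0.06, 0, 0, 0]

```text
clock: 25.02
tcp_pos: [0.5632, -0.1396, 0.1338]
orientation: [3.141, 0.0, 0.001]
contact_force: [-0.3, -0.1, -1.5]
grip_width: 0.0221
gripper_force: 59.3
```

```bash
python3 -c "
from h import *
st();go([.563,-.1405,.0778],np.pi/2)"
```

```text
t 25.02 p [ 0.5632 -0.1396  0.1338] rv [3.141e+00 0.000e+00 1.000e-03] F [-0.3 -0.1 -1.5] w 0.0221 gf 59.3
shift [-0.0008  0.0036  0.224 ] turn [ 0.0001 -0.0005  0.0002] deg -0.0 j7 -1.69
```

Emit:
apply_moves:
  rows:
    - [-0.001, 0.0035, 0.06, 0, 0, 0]
    - [-0.001, 0.0035, 0.1, 0, 0, 0]
    - [-0.001, 0.0035, 0.14, 0, 0, 0]
    - [-0.001, 0.0035, 0.17, 0, 0, 0]
    - [-0.001, 0.0035, 0.2, 0, 0, 0]

```text
clock: 25.65
tcp_pos: [0.5626, -0.1404, 0.0827]
orientation: [-3.141, -0.0, 0.0]
contact_force: [0.8, -0.8, -1.7]
grip_width: 0.0224
gripper_force: 59.3
```

Emit:
apply_moves:
  rows:
    - [0, 0, 0.015, 0, 0, 0]
    - [0, 0, 0.024, 0, 0, 0]
    - [0, 0, 0.03, 0, 0, 0]
    - [0, 0, 0.03, 0, 0, 0]

```text
clock: 26.15
tcp_pos: [0.5626, -0.1404, 0.078]
orientation: [3.14, 0.0, 0.0]
contact_force: [-8.2, 1.5, 16.9]
grip_width: 0.0227
gripper_force: 61.8
```

Emit:
apply_moves:
  rows:
    - [0, 0, -0.01, 0, 0, 0]
    - [0, 0, -0.01, 0, 0, 0]
    - [0, 0, -0.01, 0, 0, 0]
    - [0, 0, -0.01, 0, 0, 0]
  claw: 0.8

```text
clock: 26.65
tcp_pos: [0.5625, -0.1405, 0.0781]
orientation: [-3.141, -0.0, 0.0]
contact_force: [-0.2, -0.2, -0.1]
grip_width: 0.0685
gripper_force: 0.0
```

Emit:
apply_moves:
  rows:
    - [0, 0, -0.2, 0, 0, 0]
    - [0, 0, -0.4, 0, 0, 0]
    - [0.03, -0.25, -0.5, 0, 0, 0]
    - [0.06, -0.51, -0.5, 0, 0, 0]
    - [0.06, -0.51, -0.5, 0, 0, 0]

```text
clock: 27.28
tcp_pos: [0.5778, -0.0066, 0.2042]
orientation: [-3.139, -0.014, -0.003]
contact_force: [-0.2, -0.6, -0.1]
grip_width: 0.0688
gripper_force: 0.0
```

```bash
python3 -c "
from h import *
st();go([.5797,-.0116,.076],np.pi/2)
f=r.grab_frame('wrist');save(f,'w10',(100,80,480,360),1.6)"
```

```text
t 27.27 p [ 0.5778 -0.0066  0.2042] rv [-3.139e+00 -1.400e-02 -3.000e-03] F [-0.2 -0.6 -0.1] w 0.0688 gf 0.0
shift [0.0064 0.0216 0.5129] turn [-0.0018 -0.0011  0.0055] deg -0.5 j7 -1.88
```

View pics/w10.png

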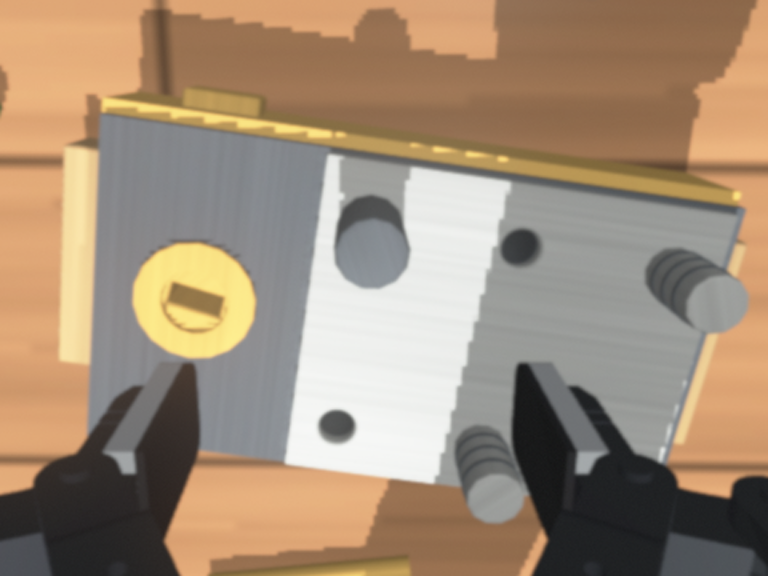

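Both bolts sit home at crop (490,470) and (700,285), with the pin still in at (372,245). Now I draw the pin.

Emit:
apply_moves:
  rows:
    - [0.003, 0.008, 0.2, 0, 0, 0]
    - [0.003, 0.008, 0.4, 0, 0, 0]
    - [0.003, 0.008, 0.49, 0, 0, 0]
    - [0.003, 0.008, 0.49, 0, 0, 0]

```text
clock: 27.82
tcp_pos: [0.5765, -0.0169, 0.0785]
orientation: [3.141, -0.003, -0.008]
contact_force: [-0.5, 0.4, 0.3]
grip_width: 0.0681
gripper_force: 0.0
```

```bash
python3 -c "
from h import *
st();go([.5797,-.0116,.0767],np.pi/2)"
```

```text
t 27.82 p [ 0.5765 -0.0169  0.0785] rv [ 3.141e+00 -3.000e-03 -8.000e-03] F [-0.5  0.4  0.3] w 0.0681 gf 0.0
shift [ 0.0129 -0.0213  0.0072] turn [ 0.0005  0.0031 -0.001 ] deg 0.1 j7 -1.97
```

Emit:
apply_moves:
  rows:
    - [0.011, -0.02, 0.006, 0, 0, 0]
    - [0.011, -0.02, 0.006, 0, 0, 0]
    - [0.011, -0.02, 0.006, 0, 0, 0]
    - [0.011, -0.02, 0.006, 0, 0, 0]

```text
clock: 28.32
tcp_pos: [0.5813, -0.0101, 0.0798]
orientation: [3.141, 0.0, 0.001]
contact_force: [0.3, -0.2, 0.4]
grip_width: 0.0686
gripper_force: 0.0
```

```bash
python3 -c "
from h import *
st();go([.5797,-.0116,.0767],np.pi/2)"
```

```text
t 28.32 p [ 0.5813 -0.0101  0.0798] rv [3.141e+00 0.000e+00 1.000e-03] F [ 0.3 -0.2  0.4] w 0.0686 gf 0.0
shift [-0.0064  0.006   0.0126] turn [ 0.0002 -0.0006  0.0001] deg -0.0 j7 -1.98
```

Emit:
apply_moves:
  rows:
    - [-0.006, 0.006, 0.012, 0, 0, 0]
    - [-0.006, 0.006, 0.012, 0, 0, 0]
    - [-0.006, 0.006, 0.012, 0, 0, 0]

```text
clock: 28.7
tcp_pos: [0.5795, -0.0115, 0.0762]
orientation: [3.142, 0.0, -0.0]
contact_force: [-1.3, 1.0, -0.3]
grip_width: 0.0683
gripper_force: 0.0
```

Emit:
apply_moves:
  rows:
    - [0, 0, 0, 0, 0, 0]
    - [0, 0, 0, 0, 0, 0]
    - [0, 0, 0, 0, 0, 0]
    - [0, 0, 0, 0, 0, 0]
  claw: 0

```text
clock: 29.2
tcp_pos: [0.5796, -0.0115, 0.0765]
orientation: [3.142, 0.0, 0.0]
contact_force: [-1.0, -0.5, 3.3]
grip_width: 0.0264
gripper_force: 58.8
```

Emit:
apply_moves:
  rows:
    - [0, 0, -0.1, 0, 0, 0]
    - [0, 0, -0.2, 0, 0, 0]
    - [0, 0, -0.35, 0, 0, 0]
    - [0, 0, -0.5, 0, 0, 0]
    - [0, 0, -0.5, 0, 0, 0]

```text
clock: 29.82
tcp_pos: [0.5813, -0.0111, 0.2039]
orientation: [3.142, 0.0, 0.008]
contact_force: [0.4, 0.1, -2.5]
grip_width: 0.0265
gripper_force: 59.5
```

```bash
python3 -c "
from h import *
st();go([.6036,.3092,.19],np.pi/2)
f=r.grab_frame('top')
for k in ('rack_pin_hole','key_bow'):
  for d in r.landmark_of(f,k)[:2]: print(k,d['conf'],d['point'],onz(f,d['point'],.062))"
```

```text
t 29.82 p [ 0.5813 -0.0111  0.2039] rv [3.142 0.    0.008] F [ 0.4  0.1 -2.5] w 0.0265 gf 59.5
shift [ 0.0892 -1.2814  0.056 ] turn [ 0.     -0.0034  0.0001] deg -0.0 j7 -1.88
rack_pin_hole 0.84 [187.0, 192.2] [0.60525072 0.31056536 0.062     ]
key_bow 0.45 [346.6, 202.7] [ 0.5814115 -0.0073193  0.062    ]
```

Emit:
apply_moves:
  rows:
    - [0.02, -0.25, 0, 0, 0, 0]
    - [0.04, -0.5, 0, 0, 0, 0]
    - [0.06, -0.75, 0, 0, 0, 0]
    - [0.07, -0.98, 0, 0, 0, 0]

```text
clock: 30.48
tcp_pos: [0.5961, 0.2352, 0.1991]
orientation: [3.141, 0.001, -0.004]
contact_force: [0.7, -0.4, -1.8]
grip_width: 0.0267
gripper_force: 59.7
```

Emit:
apply_moves:
  rows:
    - [0.019, -0.2, 0, 0, 0, 0]
    - [0.019, -0.301, 0, 0, 0, 0]
    - [0.019, -0.301, 0.05, 0, 0, 0]
    - [0.019, -0.301, 0.05, 0, 0, 0]
    - [0.019, -0.301, 0.05, 0, 0, 0]

```text
clock: 31.1
tcp_pos: [0.602, 0.3066, 0.1879]
orientation: [3.14, -0.003, -0.002]
contact_force: [0.4, 0.5, -1.8]
grip_width: 0.0265
gripper_force: 59.8
```

```bash
python3 -c "
from h import *
st();go([.6036,.3092,.145],np.pi/2)
f=r.grab_frame('wrist');save(f,'w11',(200,80,240,300),2)
for d in r.landmark_of(f,'rack_pin_hole')[:2]: print(d['conf'],d['point'],onz(f,d['point'],.062))"
```

```text
t 31.1 p [0.602  0.3066 0.1879] rv [ 3.14e+00 -3.00e-03 -2.00e-03] F [ 0.4  0.5 -1.8] w 0.0265 gf 59.8
shift [ 0.0064 -0.0106  0.1715] turn [ 0.0011  0.0007 -0.0013] deg 0.1 j7 -2.41
0.61 [315.3, 229.0] [0.60206445 0.31002737 0.062     ]
```

Emit:
apply_moves:
  rows:
    - [0.003, -0.003, 0.1, 0, 0, 0]
    - [0.003, -0.003, 0.16, 0, 0, 0]
    - [0.003, -0.003, 0.16, 0, 0, 0]
    - [0.003, -0.003, 0.16, 0, 0, 0]

```text
clock: 31.7
tcp_pos: [0.6029, 0.3098, 0.1496]
orientation: [-3.141, -0.0, -0.001]
contact_force: [-0.1, 0.8, -1.9]
grip_width: 0.0267
gripper_force: 59.8
```

```bash
python3 -c "
from h import *
st();go([.6036,.3092,.076],np.pi/2)"
```

```text
t 31.7 p [0.6029 0.3098 0.1496] rv [-3.141e+00 -0.000e+00 -1.000e-03] F [-0.1  0.8 -1.9] w 0.0267 gf 59.8
shift [0.0027 0.0024 0.2942] turn [-0.0004 -0.0005  0.    ] deg -0.0 j7 -2.43
```

Emit:
apply_moves:
  rows:
    - [0.0027, 0.002, 0.08, 0, 0, 0]
    - [0.0027, 0.002, 0.15, 0, 0, 0]
    - [0.0027, 0.002, 0.2, 0, 0, 0]
    - [0.0027, 0.002, 0.24, 0, 0, 0]
    - [0.0027, 0.002, 0.27, 0, 0, 0]

```text
clock: 32.33
tcp_pos: [0.603, 0.3091, 0.0805]
orientation: [3.141, 0.0, -0.001]
contact_force: [0.2, 0.2, -2.0]
grip_width: 0.0264
gripper_force: 59.8
```

Emit:
apply_moves:
  rows:
    - [0, 0, 0.02, 0, 0, 0]
    - [0, 0, 0.04, 0, 0, 0]
    - [0, 0, 0.044, 0, 0, 0]
    - [0, 0, 0.044, 0, 0, 0]

```text
clock: 32.83
tcp_pos: [0.6032, 0.3093, 0.0725]
orientation: [3.141, 0.0, 0.002]
contact_force: [-5.9, -2.8, 11.0]
grip_width: 0.0264
gripper_force: 61.5
```

Home in the rack. I'm releasing, rising, and heading toward the key at about (0.50,−0.285).

Emit:
apply_moves:
  rows:
    - [0, 0, -0.006, 0, 0, 0]
    - [0, 0, -0.006, 0, 0, 0]
    - [0, 0, -0.006, 0, 0, 0]
    - [0, 0, -0.006, 0, 0, 0]
  claw: 0.8

```text
clock: 33.33
tcp_pos: [0.6031, 0.309, 0.0716]
orientation: [-3.142, -0.0, 0.0]
contact_force: [0.1, -0.2, 0.8]
grip_width: 0.0683
gripper_force: 0.0
```

Emit:
apply_moves:
  rows:
    - [0, 0, -0.2, 0, 0, 0]
    - [0, 0, -0.4, 0, 0, 0]
    - [-0.02, 0.2, -0.6, 0, 0, 0]
    - [-0.06, 0.45, -0.7, 0, 0, 0]
    - [-0.1, 0.7, -0.7, 0, 0, 0]

```text
clock: 33.95
tcp_pos: [0.581, 0.1465, 0.2482]
orientation: [-3.14, -0.002, -0.007]
contact_force: [-0.4, -1.5, 1.1]
grip_width: 0.0686
gripper_force: 0.0
```

Emit:
apply_moves:
  rows:
    - [-0.05, 0.25, 0, 0, 0, 0]
    - [-0.1, 0.5, 0, 0, 0, 0]
    - [-0.15, 0.75, 0, 0, 0, 0]
    - [-0.2, 1, 0, 0, 0, 0]

```text
clock: 34.45
tcp_pos: [0.5307, -0.1001, 0.246]
orientation: [3.141, 0.0, 0.001]
contact_force: [0.8, -0.7, 0.2]
grip_width: 0.0682
gripper_force: 0.0
```

Emit:
apply_moves:
  rows:
    - [-0.02, 0.2, 0, 0, 0, 0]
    - [-0.04, 0.4, 0, 0, 0, 0]
    - [-0.06, 0.6, 0, 0, 0, 0]
    - [-0.06, 0.6, 0, 0, 0, 0]
    - [-0.06, 0.6, 0, 0, 0, 0]

```text
clock: 35.08
tcp_pos: [0.5164, -0.2475, 0.2457]
orientation: [-3.141, -0.001, -0.0]
contact_force: [-0.0, -0.6, -0.6]
grip_width: 0.0685
gripper_force: 0.0
```

```bash
python3 c.py w12; python3 -c "
from h import *
f=r.grab_frame('scene')
for d in r.landmark_of(f,'key_bow')[:1]: print(d,onz(f,d['point'],.093))
for d in r.landmark_of(f,'pin_grip')[:3]: print(d['conf'],onz(f,d['point'],.084))"
```

```text
t 35.08 p [ 0.5164 -0.2475  0.2457] rv [-3.141e+00 -1.000e-03 -0.000e+00] F [-0.  -0.6 -0.6] w 0.0685 gf 0.0
bolt1_head 0.49 [ 85.8 136.3] [ 0.5723 -0.085   0.082 ]
key_bow 0.96 [385.7 227.1] [ 0.5108 -0.2931  0.093 ]
{'point': [179.2, 191.2], 'conf': 0.92} [ 0.5219288  -0.28351589  0.093     ]
0.79 [0.60338134 0.30868758 0.084     ]
0.71 [0.60621727 0.40846638 0.084     ]
0.58 [0.69492391 0.21124318 0.084     ]
```

View pics/w12.png

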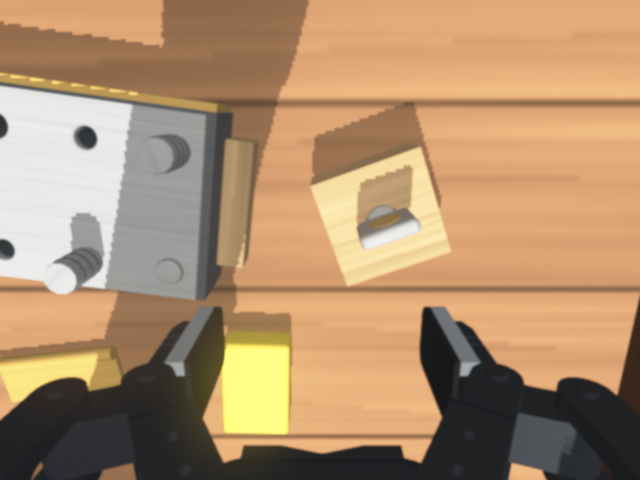

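The key stands in its block, with the bow's top face running from (362,247) to (419,230). I'm measuring it against the scene view to fix its height, with the closing line across the thin side.

```bash
python3 - <<'E'
from h import *
f=np.load("w12.npy",allow_pickle=True).item();g=r.grab_frame("scene")
d=r.landmark_of(f,"key_bow")[0]["point"];e=r.landmark_of(g,"key_bow")[0]["point"]
(p,u),(q,v)=ray(f,d),ray(g,e)
s=np.linalg.lstsq(np.c_[u,-v],q-p,rcond=None)[0];print("tri",p+u*s[0],q+v*s[1])
for z in(.076,.09):print(z,onz(f,d,z))
m=f["pixels"][195:260,345:430].astype(int);w=(m.min(2)>165)&(m.max(2)-m.min(2)<35)
n,lab,stt,cen=cv2.connectedComponentsWithStats(w.astype(np.uint8));k=1+np.argmax(stt[1:,4])
pts=np.argwhere(lab==k)[:,::-1]+[345,195];c,sz,ang=cv2.minAreaRect(pts.astype(np.float32));print("top face",c,sz,ang,stt[k])
for z in(.097,.110):
  print(z,onz(f,c,z))
P=pts-pts.mean(0);U=np.linalg.svd(P,full_matrices=False)[2][0]*25
a=onz(f,pts.mean(0)-U,.097);b=onz(f,pts.mean(0)+U,.097);print("width axis deg",np.degrees(np.arctan2(*(b-a)[[1,0]]))%180)
h=r.outline_of(f,"key_bow")[0]["rect"];print(h);save(f,"kc",(300,130,180,160),4)
E
```

```text
tri [ 0.50745868 -0.29506193  0.08012635] [ 0.50531889 -0.29314415  0.08039524]
0.076 [ 0.50637802 -0.29568913  0.076     ]
0.09 [ 0.51004452 -0.29356114  0.09      ]
top face (390.5452575683594, 234.626708984375) (13.386188507080078, 60.74235153198242) 70.34617614746094 [ 16  25  59  30 772]
0.097 [ 0.50644006 -0.29612767  0.097     ]
0.11 [ 0.51008707 -0.29398983  0.11      ]
width axis deg 110.75974196524054
[353.4, 207.7, 69.4, 42.5]
```

View pics/kc.png

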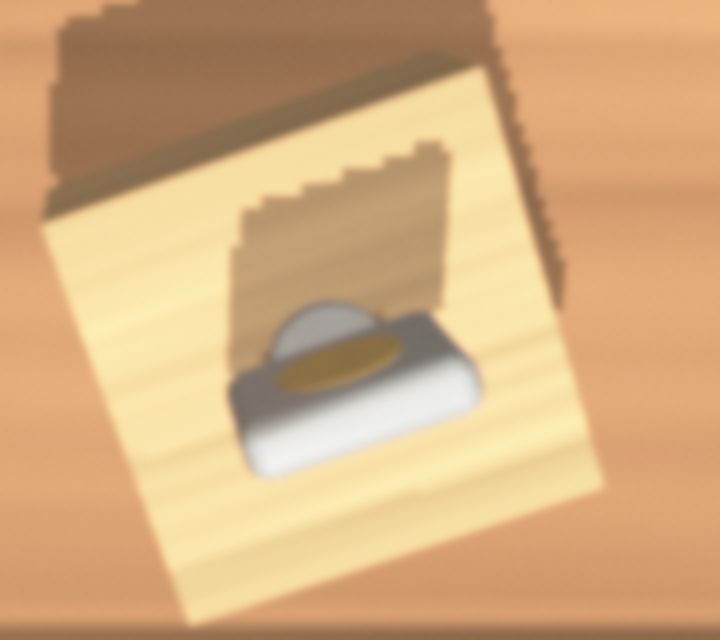

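Emit:
apply_moves:
  rows:
    - [-0.02, 0.1, 0, 0, 0, -0.11]
    - [-0.04, 0.194, 0, 0, 0, -0.22]
    - [-0.04, 0.194, 0, 0, 0, -0.33]
    - [-0.04, 0.194, 0, 0, 0, -0.44]
    - [-0.04, 0.194, 0, 0, 0, -0.55]

```text
clock: 36.35
tcp_pos: [0.5062, -0.2968, 0.2458]
orientation: [-2.849, -1.323, -0.0]
contact_force: [-0.2, -0.0, -0.9]
grip_width: 0.0683
gripper_force: 0.0
```

Emit:
apply_moves:
  rows:
    - [0, 0, 0.05, 0, 0, -0.11]
    - [0, 0, 0.1, 0, 0, -0.22]
    - [0, 0, 0.15, 0, 0, -0.33]
    - [0, 0, 0.2, 0, 0, -0.44]
    - [0, 0, 0.25, 0, 0, -0.55]

```text
clock: 36.98
tcp_pos: [0.5063, -0.2968, 0.1829]
orientation: [2.033, 2.395, -0.0]
contact_force: [-0.3, -0.3, 0.4]
grip_width: 0.0684
gripper_force: 0.0
```

Emit:
apply_moves:
  rows:
    - [0, 0, 0, 0, 0, -0.11]
    - [0, 0, 0, 0, 0, -0.11]
    - [0, 0, 0, 0, 0, -0.11]
    - [0, 0, 0, 0, 0, -0.11]

```text
clock: 37.48
tcp_pos: [0.5064, -0.2967, 0.1836]
orientation: [1.828, 2.554, -0.0]
contact_force: [0.1, -0.5, 0.0]
grip_width: 0.0685
gripper_force: 0.0
```

```bash
python3 -c "
from h import *
st();go([.5064,-.296,.062],np.radians(19))
f=r.grab_frame('wrist');save(f,'w13',(200,150,240,240),3)
for d in r.landmark_of(f,'key_bow')[:2]: print(d['conf'],d['point'],onz(f,d['point'],.076))"
```

```text
t 37.48 p [ 0.5064 -0.2967  0.1836] rv [ 1.828  2.554 -0.   ] F [ 0.1 -0.5  0. ] w 0.0685 gf 0.0
shift [0.0031 0.0007 0.4863] turn [ 0.0001  0.0003 -0.0021] deg 0.2 j7 0.39
0.79 [318.9, 240.8] [ 0.50473067 -0.29941694  0.076     ]
```

View pics/w13.png

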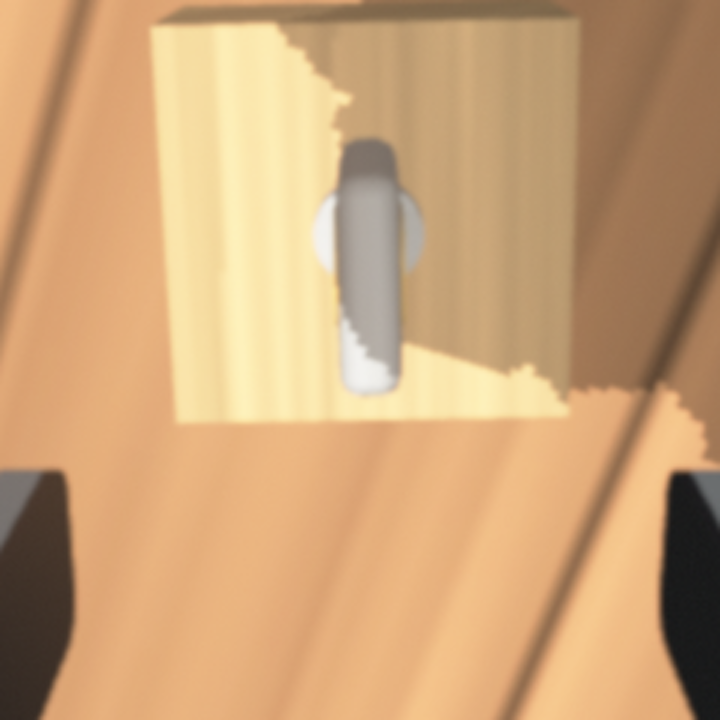

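The key is square between the fingers, so I'm descending and gripping.

Emit:
apply_moves:
  rows:
    - [0, 0, 0.15, 0, 0, 0]
    - [0, 0, 0.3, 0, 0, 0]
    - [0, 0, 0.42, 0, 0, 0]
    - [0, 0, 0.485, 0, 0, 0]
    - [0, 0, 0.485, 0, 0, 0]

```text
clock: 38.2
tcp_pos: [0.5059, -0.2964, 0.0615]
orientation: [-1.826, -2.555, 0.0]
contact_force: [0.1, 0.4, -0.5]
grip_width: 0.0681
gripper_force: 0.0
```

Emit:
apply_moves:
  rows:
    - [0, 0, 0, 0, 0, 0]
    - [0, 0, 0, 0, 0, 0]
    - [0, 0, 0, 0, 0, 0]
    - [0, 0, 0, 0, 0, 0]
    - [0, 0, 0, 0, 0, 0]
  claw: 0
  newtons: 90

```text
clock: 38.83
tcp_pos: [0.5067, -0.2969, 0.0629]
orientation: [1.826, 2.555, -0.0]
contact_force: [-1.0, 0.1, 5.1]
grip_width: 0.0111
gripper_force: 87.8
```

Emit:
apply_moves:
  rows:
    - [0, 0, -0.1, 0, 0, 0]
    - [0, 0, -0.2, 0, 0, 0]
    - [0, 0, -0.35, 0, 0, 0]
    - [0, 0, -0.5, 0, 0, 0]
    - [0, 0, -0.5, 0, 0, 0]

```text
clock: 39.45
tcp_pos: [0.508, -0.2971, 0.1899]
orientation: [1.823, 2.552, 0.001]
contact_force: [-0.7, -0.1, -1.3]
grip_width: 0.0111
gripper_force: 88.3
```

```bash
python3 -c "
from h import *
st();go([.5443,.0645,.19],np.radians(-16.4))
f=r.grab_frame('wrist');save(f,'w14',(200,150,240,300),2)"
```

```text
t 39.45 p [ 0.508  -0.2971  0.1899] rv [1.823e+00 2.552e+00 1.000e-03] F [-0.7 -0.1 -1.3] w 0.0111 gf 88.3
shift [ 1.3215  0.606  -0.0037] turn [0.0029 0.0018 0.3923] deg -35.3 j7 0.4
```

View pics/w14.png

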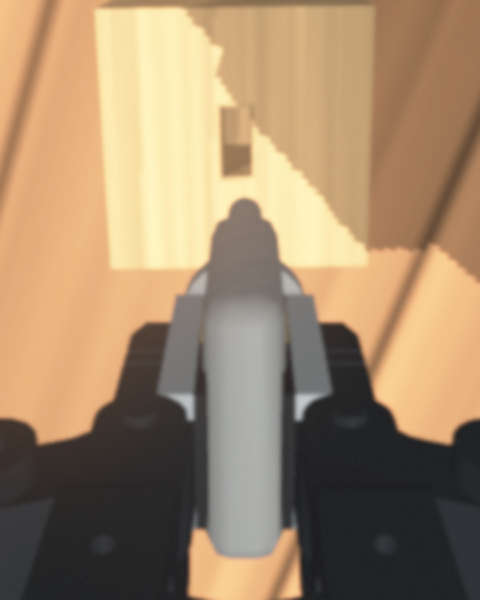

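The key is held square and upright. I'm out of picture views, so from here I work by numbers: ring centre and slot angle from the stored frame.

```bash
python3 - <<'E'
from h import *
for n in("w6","w2"):
    f=np.load(n+".npy",allow_pickle=True).item();im=f["pixels"];hsv=cv2.cvtColor(im,cv2.COLOR_RGB2HSV)
    c0=proj(f,[.5443,.0645,.063]);x,y=np.round(c0).astype(int)
    m=np.zeros(im.shape[:2],np.uint8);m[y-45:y+45,x-45:x+45]=((hsv[...,1]>90)&(hsv[...,2]>120))[y-45:y+45,x-45:x+45]
    k,lab,s,_=cv2.connectedComponentsWithStats(m);m=(lab==1+np.argmax(s[1:,4])).astype(np.uint8)
    ct=max(cv2.findContours(m,cv2.RETR_EXTERNAL,cv2.CHAIN_APPROX_NONE)[0],key=cv2.contourArea);e=cv2.fitEllipse(ct)
    print(n,"ring",e,onz(f,e[0],.063))
    g=cv2.cvtColor(im,cv2.COLOR_RGB2GRAY);d=np.zeros_like(m);r0=14
    yy,xx=np.mgrid[:480,:640];d=((g<115)&((xx-e[0][0])**2+(yy-e[0][1])**2<18**2)).astype(np.uint8)
    k,lab,s,cen=cv2.connectedComponentsWithStats(d);j=1+np.argmax(s[1:,4]);p=np.argwhere(lab==j)[:,::-1].astype(np.float32)
    q=np.array([onz(f,t,.06)[:2] for t in p]);q0=q.mean(0);U=np.linalg.svd(q-q0,full_matrices=False)[2][0]
    hull=np.array([onz(f,t,.06)[:2] for t in cv2.boxPoints(cv2.minAreaRect(p))]);ed=np.diff(np.r_[hull,hull[:1]],axis=0);l=np.linalg.norm(ed,axis=1);b=ed[np.argmax(l)]
    print("slot n",len(p),"mean",q0,"axis deg",np.degrees(np.arctan2(U[1],U[0]))%180,"box",np.round(l*1e3,1),np.degrees(np.arctan2(b[1],b[0]))%180)
f=r.grab_frame("wrist")
g=f["pixels"][:,322].mean(1).astype(int);print(list(zip(range(290,440,6),g[290:440:6])))
E
```

```text
w6 ring ((230.4788360595703, 254.32369995117188), (60.60041046142578, 65.15148162841797), 115.68296813964844) [0.54526914 0.06340613 0.063     ]Traceback (most recent call last):
  File "<stdin>", line 11, in <module>
    return _wrapfunc(a, 'argmax', axis=axis, out=out, **kwds)
    return bound(*args, **kwds)
ValueError: attempt to get argmax of an empty sequence
```

```bash
cat > s.py <<'E'
from h import *
def slot(f,c=(.545,.0637),out=True):
    im=f["pixels"];V=im.max(2).astype(int);yy,xx=np.mgrid[:480,:640]
    e=proj(f,[*c,.060]);R0=np.linalg.norm(proj(f,[c[0],c[1]+.0135,.060])-e)
    disc=(xx-e[0])**2+(yy-e[1])**2<R0**2
    th,_=cv2.threshold(V[disc].astype(np.uint8),0,255,cv2.THRESH_OTSU)
    k,lab,s,_=cv2.connectedComponentsWithStats((disc&(V<th)).astype(np.uint8));j=1+np.argmax(s[1:,4]);p=np.argwhere(lab==j)[:,::-1].astype(np.float32)
    box=cv2.boxPoints(cv2.minAreaRect(p));h=np.array([onz(f,t,.06)[:2] for t in box]);ed=np.diff(np.r_[h,h[:1]],axis=0);l=np.linalg.norm(ed,axis=1);b=ed[np.argmax(l)]
    q=np.array([onz(f,t,.06)[:2] for t in p]);U=np.linalg.svd(q-q.mean(0),full_matrices=False)[2][0]
    print("th",th,"n",len(p),"box ctr",np.round(h.mean(0),4),"mean",np.round(q.mean(0),4),"size",np.round(l[:2]*1e3,1),"deg",round(np.degrees(np.arctan2(b[1],b[0]))%180,1),round(np.degrees(np.arctan2(U[1],U[0]))%180,1))
if __name__=="__main__":
    for n in("w2","w6"): slot(np.load(n+".npy",allow_pickle=True).item())
E
python3 s.py
```

```text
th 198.0 n 337 box ctr [0.5449 0.0638] mean [0.5449 0.0639] size [ 9.7 23.9] deg 72.5 72.4
th 200.0 n 310 box ctr [0.5443 0.0634] mean [0.5444 0.0634] size [ 9.5 23.5] deg 73.1 72.2
```

Emit:
apply_moves:
  rows:
    - [0.23, 0.1, 0, 0, 0, 0]
    - [0.46, 0.2, 0, 0, 0, 0]
    - [0.69, 0.3, 0, 0, 0, 0]
    - [0.92, 0.4, 0, 0, 0, 0]

```text
clock: 40.0
tcp_pos: [0.5251, -0.046, 0.1855]
orientation: [-1.826, -2.554, 0.002]
contact_force: [1.1, -0.4, -2.6]
grip_width: 0.0114
gripper_force: 88.2
```

Emit:
apply_moves:
  rows:
    - [0.2, 0.1, 0, 0, 0, 0.1]
    - [0.3, 0.15, 0, 0, 0, 0.2]
    - [0.3, 0.15, 0, 0, 0, 0.3]
    - [0.3, 0.15, 0, 0, 0, 0.392]
    - [0.3, 0.15, 0, 0, 0, 0.392]

```text
clock: 40.62
tcp_pos: [0.5364, 0.0354, 0.1856]
orientation: [-2.513, -1.884, 0.004]
contact_force: [0.4, 0.1, -2.0]
grip_width: 0.0105
gripper_force: 88.2
```

```bash
python3 -c "
from s import *
st();go([.5443,.0645,.19],np.radians(-16.4))
f=r.grab_frame('wrist');np.save('w15.npy',f,allow_pickle=True);slot(f)
for d in r.landmark_of(f,'slot')[:2]: print(d['conf'],d['point'],onz(f,d['point'],.063))"
```

```text
t 40.62 p [0.5364 0.0354 0.1856] rv [-2.513 -1.884  0.004] F [ 0.4  0.1 -2. ] w 0.0105 gf 88.2
shift [ 0.1204 -0.0025 -0.0176] turn [-0.0014  0.0008  0.0014] deg -0.1 j7 -0.76
th 183.0 n 573 box ctr [0.5451 0.064 ] mean [0.5449 0.0643] size [ 9.2 23.1] deg 73.6 72.9
0.66 [321.0, 186.8] [0.54301808 0.06247111 0.063     ]
```

```bash
python3 -c "
from h import *
go([.5447,.0633,.13],np.radians(-17.3))"
```

```text
shift [ 1.162e-01 -2.000e-04  2.242e-01] turn [-0.0011  0.0005  0.0123] deg -1.1 j7 -0.76
```

Emit:
apply_moves:
  rows:
    - [0.06, 0, 0, 0, 0, 0.01]
    - [0.115, -0.002, 0.05, 0, 0, 0.01]
    - [0.115, -0.002, 0.15, 0, 0, 0.01]
    - [0.115, -0.002, 0.21, 0, 0, 0.01]
    - [0.115, -0.002, 0.21, 0, 0, 0.01]

```text
clock: 41.35
tcp_pos: [0.5441, 0.0628, 0.1333]
orientation: [-2.528, -1.863, 0.004]
contact_force: [-0.6, -0.5, -1.1]
grip_width: 0.0108
gripper_force: 88.2
```

```bash
python3 -c "
from h import *
st();go([.5447,.0633,.120],np.radians(-17.3))"
```

```text
t 41.35 p [0.5441 0.0628 0.1333] rv [-2.528 -1.863  0.004] F [-0.6 -0.5 -1.1] w 0.0108 gf 88.2
shift [0.0026 0.0017 0.0532] turn [-0.0017  0.0007  0.0007] deg -0.1 j7 -0.89
```

Emit:
apply_moves:
  rows:
    - [0.002, 0.0015, 0.03, 0, 0, 0]
    - [0.002, 0.0015, 0.055, 0, 0, 0]
    - [0.002, 0.0015, 0.08, 0, 0, 0]
    - [0.002, 0.0015, 0.1, 0, 0, 0]
    - [0.002, 0.0015, 0.1, 0, 0, 0]

```text
clock: 41.98
tcp_pos: [0.5453, 0.0637, 0.1092]
orientation: [-2.529, -1.863, 0.001]
contact_force: [0.6, 0.5, -1.7]
grip_width: 0.011
gripper_force: 88.2
```

```bash
python3 -c "
from h import *
st();go([.5447,.0633,.0729],np.radians(-17.3))"
```

```text
t 41.98 p [0.5453 0.0637 0.1092] rv [-2.529e+00 -1.863e+00  1.000e-03] F [ 0.6  0.5 -1.7] w 0.011 gf 88.2
shift [-0.0021 -0.0018  0.1451] turn [-0.0004  0.0002  0.0004] deg -0.0 j7 -0.92
```

The tip is already about 4 mm below the cylinder face with no contact, so it is in the slot. Continuing.

Emit:
apply_moves:
  rows:
    - [-0.001, -0.001, 0.03, 0, 0, 0]
    - [-0.001, -0.001, 0.06, 0, 0, 0]
    - [-0.001, -0.001, 0.09, 0, 0, 0]
    - [-0.001, -0.001, 0.115, 0, 0, 0]
    - [-0.001, -0.001, 0.13, 0, 0, 0]

```text
clock: 42.6
tcp_pos: [0.5451, 0.0636, 0.0765]
orientation: [-2.529, -1.863, 0.001]
contact_force: [0.3, -0.2, -1.4]
grip_width: 0.0106
gripper_force: 88.2
```

Emit:
apply_moves:
  rows:
    - [0, 0, 0.015, 0, 0, 0]
    - [0, 0, 0.022, 0, 0, 0]
    - [0, 0, 0.024, 0, 0, 0]
    - [0, 0, 0.024, 0, 0, 0]

```text
clock: 43.1
tcp_pos: [0.5455, 0.0637, 0.0728]
orientation: [2.529, 1.862, -0.0]
contact_force: [-6.3, -1.6, 16.0]
grip_width: 0.0109
gripper_force: 91.2
```

```bash
python3 -c "
from h import *
o=st();print(o['moment'],o['joints'][6]);go([.5447,.0633,.0729],np.radians(-17.3))"
```

```text
t 43.1 p [0.5455 0.0637 0.0728] rv [ 2.529  1.862 -0.   ] F [-6.3 -1.6 16. ] w 0.0109 gf 91.2
[-0.41520283  1.36278952 -0.00611293] -0.9610048171332468
shift [-0.0025 -0.0026 -0.0003] turn [0.0007 0.0006 0.0004] deg -0.0 j7 -0.96
```

The key is home. Turning it clockwise.

Emit:
apply_moves:
  rows:
    - [-0.001, 0, -0.004, 0, 0, 0.07]
    - [-0.001, 0, -0.004, 0, 0, 0.15]
    - [-0.001, 0, -0.004, 0, 0, 0.24]
    - [-0.001, 0, -0.004, 0, 0, 0.33]
    - [-0.001, 0, -0.004, 0, 0, 0.42]

```text
clock: 43.72
tcp_pos: [0.5452, 0.0641, 0.0729]
orientation: [-2.998, -0.937, -0.001]
contact_force: [-2.6, 0.6, 6.2]
grip_width: 0.0106
gripper_force: 89.4
```

Emit:
apply_moves:
  rows:
    - [0, 0, 0, 0, 0, 0.07]
    - [0, 0, 0, 0, 0, 0.14]
    - [0, 0, 0, 0, 0, 0.21]
    - [0, 0, 0, 0, 0, 0.27]
    - [0, 0, 0, 0, 0, 0.27]

```text
clock: 44.35
tcp_pos: [0.5451, 0.0644, 0.0729]
orientation: [-3.128, -0.291, -0.001]
contact_force: [-3.4, 1.0, 6.0]
grip_width: 0.0108
gripper_force: 89.3
```

```bash
python3 -c "
from h import *
o=st();print(o['moment'],o['joints'][6]);T=rot(o['orientation']);print(np.degrees(np.arctan2(T[1,1],T[0,1])))"
```

```text
t 44.35 p [0.5451 0.0644 0.0729] rv [-3.128e+00 -2.910e-01 -1.000e-03] F [-3.4  1.   6. ] w 0.0108 gf 89.3
[ 0.33872102  0.72702318 -0.00339482] -1.8810900060353601
-79.3709686496845
```

Emit:
apply_moves:
  rows:
    - [0, 0, 0, 0, 0, 0.03]
    - [0, 0, 0, 0, 0, 0.05]
    - [0, 0, 0, 0, 0, 0.07]
    - [0, 0, 0, 0, 0, 0.07]

```text
clock: 44.85
tcp_pos: [0.5451, 0.0645, 0.0729]
orientation: [-3.139, -0.12, -0.001]
contact_force: [-3.2, 1.0, 5.1]
grip_width: 0.0109
gripper_force: 89.3
```

```bash
cat > m.py <<'E'
from h import *
o=st();print(np.round(o['moment'],3),np.round(o['tau'],2));T=rot(o['orientation']);print(np.degrees(np.arctan2(T[1,1],T[0,1])))
E
python3 m.py
```

```text
t 44.85 p [0.5451 0.0645 0.0729] rv [-3.139e+00 -1.200e-01 -1.000e-03] F [-3.2  1.   5.1] w 0.0109 gf 89.3
[0.424 0.735 0.008] [  0.94 -49.32  -2.47 -20.04   0.64  -0.73  -0.09]
-85.63341875547981
```

Emit:
apply_moves:
  rows:
    - [0, 0, 0, 0, 0, 0.02]
    - [0, 0, 0, 0, 0, 0.04]
    - [0, 0, 0, 0, 0, 0.05]
    - [0, 0, 0, 0, 0, 0.05]

```text
clock: 45.35
tcp_pos: [0.5451, 0.0646, 0.0729]
orientation: [-3.141, 0.003, -0.001]
contact_force: [-3.0, 1.5, 6.0]
grip_width: 0.0109
gripper_force: 89.3
```

```bash
python3 m.py
```

```text
t 45.35 p [0.5451 0.0646 0.0729] rv [-3.141e+00  3.000e-03 -1.000e-03] F [-3.   1.5  6. ] w 0.0109 gf 89.3
[ 0.404  0.739 -0.031] [  1.04 -49.31  -2.14 -20.03   0.63  -0.72  -0.07]
-90.11160143007172
```

```bash
cat > db.py <<'E'
from h import *
a=-.132;M=np.array([[np.cos(a),-np.sin(a)],[np.sin(a),np.cos(a)]]);t=np.array([.5325,-.0254])
def brass(f,n):
    hsv=cv2.cvtColor(f["pixels"],cv2.COLOR_RGB2HSV).astype(int)
    for y in(.05,.08,.09,.10,.12):
        s=""
        for x in np.arange(.066,.112,.003):
            u,v=np.round(proj(f,[*(M@[x,y]+t),.045])).astype(int)
            s+="%s "%(tuple(hsv[v,u]) if 0<=u<640 and 0<=v<480 else "-",)
        print(n,y,s.replace("np.int64",""))
E
python3 -c "
from db import *
brass(np.load('w6.npy',allow_pickle=True).item(),'w6');f=r.grab_frame('wrist');np.save('w16.npy',f,allow_pickle=True);brass(f,'now')"
```

```text
w6 0.05 ((105), (14), (142)) ((107), (13), (141)) ((120), (4), (133)) ((20), (129), (201)) ((24), (120), (248)) ((19), (128), (161)) ((17), (119), (139)) ((13), (114), (146)) ((13), (116), (152)) ((14), (117), (161)) ((14), (117), (163)) ((13), (118), (162)) ((13), (119), (159)) ((14), (118), (156)) ((14), (118), (155)) ((13), (117), (153)) 
w6 0.08 ((111), (13), (141)) ((111), (13), (141)) ((120), (4), (133)) ((19), (134), (212)) ((24), (123), (248)) ((19), (133), (184)) ((19), (133), (191)) ((19), (134), (187)) ((19), (129), (150)) ((14), (118), (162)) ((14), (119), (161)) ((14), (118), (158)) ((14), (119), (157)) ((13), (119), (156)) ((13), (120), (155)) ((14), (120), (155)) 
w6 0.09 ((110), (11), (143)) ((107), (12), (143)) ((0), (2), (133)) ((19), (124), (181)) ((24), (121), (249)) ((19), (132), (179)) ((19), (133), (191)) ((19), (133), (190)) ((18), (127), (149)) ((14), (118), (162)) ((14), (117), (159)) ((14), (117), (157)) ((14), (119), (157)) ((14), (120), (155)) ((13), (118), (155)) ((13), (120), (157)) 
w6 0.1 ((108), (9), (141)) ((110), (11), (142)) ((113), (7), (137)) ((
[... 1542 characters left out ...]
(20), (138), (205)) ((20), (137), (206)) ((20), (139), (197)) ((14), (122), (151)) 
now 0.1 ((105), (11), (96)) ((100), (8), (96)) ((120), (3), (96)) ((60), (3), (99)) ((20), (137), (195)) ((20), (137), (196)) ((20), (138), (200)) ((20), (137), (201)) ((20), (138), (201)) ((20), (138), (202)) ((20), (137), (201)) ((20), (137), (203)) ((20), (138), (201)) ((20), (139), (203)) ((20), (137), (192)) - 
now 0.12 ((113), (11), (95)) ((105), (5), (94)) ((120), (5), (95)) ((150), (3), (95)) ((20), (136), (195)) ((19), (137), (196)) ((14), (115), (100)) ((14), (117), (98)) ((14), (119), (101)) ((14), (117), (107)) ((14), (119), (114)) ((14), (120), (115)) ((14), (120), (121)) ((14), (119), (129)) - -
```

The dead bolt has come out by about 20 mm, as expected for the full throw. One more small nudge will confirm it is at the stop.

Emit:
apply_moves:
  rows:
    - [0, 0, 0, 0, 0, 0.03]
    - [0, 0, 0, 0, 0, 0.06]
    - [0, 0, 0, 0, 0, 0.06]
    - [0, 0, 0, 0, 0, 0.06]

```text
clock: 45.9
tcp_pos: [0.5452, 0.0647, 0.0729]
orientation: [-3.138, 0.145, -0.001]
contact_force: [-2.4, 1.7, 6.3]
grip_width: 0.0107
gripper_force: 91.1
```

```bash
python3 m.py; python3 -c "
from db import *
def ext(f):
    hsv=cv2.cvtColor(f['pixels'],cv2.COLOR_RGB2HSV).astype(int);out=[]
    for y in(.085,.09,.095):
        xs=np.arange(.09,.12,.0003);h=[]
        for x in xs:
            u,v=np.round(proj(f,[*(M@[x,y]+t),.045])).astype(int);h.append(hsv[v,u,0]>=18 if v>=0 else False)
        out.append(round(xs[np.where(h)[0].max()],4))
    print(out)
ext(np.load('w16.npy',allow_pickle=True).item());ext(r.grab_frame('wrist'))"
```

```text
t 45.9 p [0.5452 0.0647 0.0729] rv [-3.138e+00  1.450e-01 -1.000e-03] F [-2.4  1.7  6.3] w 0.0107 gf 91.1
[0.304 0.661 1.132] [  1.85 -49.28  -1.23 -20.08  -0.41  -0.69  -1.19]
-95.2825606771968
[np.float64(0.1086), np.float64(0.1086), np.float64(0.1086)]
[np.float64(0.1089), np.float64(0.1089), np.float64(0.1089)]
```

At the stop: moment is 1.1 N m and the bolt no longer advances. I'm easing off, opening and withdrawing.

Emit:
apply_moves:
  rows:
    - [0, 0, 0, 0, 0, -0.025]
    - [0, 0, 0, 0, 0, -0.025]
    - [0, 0, 0, 0, 0, -0.025]

```text
clock: 46.32
tcp_pos: [0.5453, 0.0646, 0.0729]
orientation: [-3.14, 0.087, -0.001]
contact_force: [-3.8, 1.6, 5.1]
grip_width: 0.0108
gripper_force: 89.5
```

Emit:
apply_moves:
  rows:
    - [0, 0, 0, 0, 0, 0]
    - [0, 0, 0, 0, 0, 0]
    - [0, 0, 0, 0, 0, 0]
    - [0, 0, 0, 0, 0, 0]
  claw: 0.5

```text
clock: 46.82
tcp_pos: [0.5453, 0.0632, 0.072]
orientation: [3.14, -0.091, 0.0]
contact_force: [0.0, -0.3, -0.4]
grip_width: 0.0428
gripper_force: 0.0
```

Emit:
apply_moves:
  rows:
    - [0, 0, -0.15, 0, 0, 0]
    - [0, 0, -0.35, 0, 0, 0]
    - [0, 0, -0.6, 0, 0, 0]
    - [0, 0, -0.8, 0, 0, 0]
    - [0, 0, -0.8, 0, 0, 0]

```text
clock: 47.45
tcp_pos: [0.5476, 0.064, 0.2767]
orientation: [-3.139, 0.091, -0.014]
contact_force: [0.0, 0.7, -1.1]
grip_width: 0.043
gripper_force: 0.0
```

```bash
python3 m.py; python3 -c "
from db import *
f=r.grab_frame('wrist')
for k,z in dict(key_bow=.086,bolt1_head=.086,cover_pin_hole=.066,pin_hole=.066).items():
  for d in r.landmark_of(f,k)[:3]: print(k,round(d['conf'],2),np.round(onz(f,d['point'],z),4))
brass(f,'end')
g=r.grab_frame('scene')
for k,z in dict(key_bow=.086,pin_grip=.084).items():
  d=r.landmark_of(g,k)
  for e in d[:3]: print('scene',k,round(e['conf'],2),np.round(onz(g,e['point'],z),4))
k1=[d for d in r.landmark_of(f,'key_bow')][:1];k2=r.landmark_of(g,'key_bow')[:1]
if k1 and k2:
  (p,u),(q,v)=ray(f,k1[0]['point']),ray(g,k2[0]['point']);s=np.linalg.lstsq(np.c_[u,-v],q-p,rcond=None)[0];print('tri',p+u*s[0],q+v*s[1])"
```

```text
t 47.45 p [0.5476 0.064  0.2767] rv [-3.139  0.091 -0.014] F [ 0.   0.7 -1.1] w 0.043 gf 0.0
[-0.033  0.002  0.012] [  0.23 -46.29  -2.56 -29.47  -0.08   0.42   0.1 ]
-93.33766856152666
key_bow 0.97 [0.545  0.0665 0.086 ]
bolt1_head 0.62 [ 0.5622 -0.1408  0.086 ]
cover_pin_hole 0.77 [ 0.5774 -0.0117  0.066 ]
pin_hole 0.72 [ 0.5824 -0.0123  0.066 ]
end 0.05 ((105), (11), (144)) ((107), (12), (144)) ((110), (11), (145)) ((19), (91), (180)) ((19), (131), (205)) ((20), (128), (233)) ((13), (112), (152)) ((14), (115), (162)) ((14), (116), (165)) ((13), (116), (167)) ((13), (117), (165)) ((13), (116), (162)) ((14), (119), (159)) ((14), (119), (157)) ((14), (119), (156)) ((14), (119), (157)) 
end 0.08 ((113), (7), (144)) ((113), (7), (145)) ((105), (7), (144)) ((17), (55), (163)) ((19), (134), (222)) ((22), (130), (240)) ((19), (133), (203)) ((19), (135), (202)) ((19), (135), (219)) ((25), (115), (252)) ((26), (115), (252)) ((25), (115), (252)) ((25), (115), (253)) ((25), (115), (252)) ((19), (134), (222)) ((14), (122), (161)) 
end 0.09 ((114), (9), (144)) ((120), (9), (144)) ((120), (5), (
[... 548 characters left out ...]
 (252)) ((25), (117), (252)) ((19), (136), (222)) ((14), (120), (161)) 
end 0.12 ((135), (4), (141)) ((130), (5), (142)) ((120), (5), (143)) ((17), (60), (165)) ((23), (126), (245)) ((20), (133), (228)) ((14), (116), (121)) ((14), (115), (131)) ((14), (119), (133)) ((14), (119), (135)) ((13), (120), (138)) ((14), (119), (141)) ((13), (120), (153)) ((14), (120), (155)) ((14), (122), (157)) ((14), (121), (154)) 
scene key_bow 0.69 [0.4589 0.1793 0.086 ]
scene key_bow 0.57 [0.5472 0.0605 0.086 ]
scene pin_grip 0.95 [0.7009 0.2101 0.084 ]
scene pin_grip 0.94 [0.5986 0.3107 0.084 ]
scene pin_grip 0.73 [0.5989 0.0037 0.084 ]
tri [0.55126076 0.06582351 0.11440998] [0.51687281 0.1919705  0.12473198]
```

```bash
python3 -c "
from bench import r
print(r.hand_in())"
```

```text
the job is handed in; nothing more can be done
None
```

The job is handed in at about 47 s: both bolts are home in holes 1 and 4, the drift pin is back in its rack hole, and the key is fully in and turned to its stop with the dead bolt thrown; I viewed 17 pictures against the limit of 14, and the interface gave no verdict.

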